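# Beaker upside-down on the banding wheel, locking plunger held out

## Robot

A 6-joint arm with a two-finger parallel gripper is mounted at the origin on the work surface. World frame = base frame: x ahead of the robot, y to its left, z up, the work surface at z = 0. Lengths are in m, angles in degrees, forces in N, time in s.
With the tool pointing down it reaches from about 0.3 to 0.75 m from the base axis. Payload 8.5 kg.
Tool frame: the origin (TCP) lies at the very end of the fingers, on their centre line; the grasp point (between the pads) lies 19 mm behind it; z points along the fingers, y is the direction in which the jaws open and shut (so a half turn about z gives the same grasp; the last joint's range is limited). The gripper opens to 85 mm and grips with 20 to 120 N. Pads are 22 mm wide; open, the fingers measure 114 mm over their backs; the gripper's body (76 mm by 85 mm) begins 54 mm behind the grasp point. The pads swing forward as they close: fully open they stand 13 mm farther back than shut.
Start: joints at [53.784, 21.807, 74.336, -0, 83.858, -12.336], TCP at [0.223, 0.503, 0.231] pointing down, gripper open.
Joint ranges: [-178.18, 178.18], [-50.72, 133.34], [12.68, 142.11], [-81.47, 261.47], [9.98, 163.14], [-165.26, 165.26]. Speed limits (degrees/s): [136.94, 136.94, 180, 180, 180, 180].

## Interface

Orientations are given as a 3x3 rotation matrix whose columns are the frame's x, y, z axes.
In Python, from rig import env, vision, close_job, spotter gives the robot as it stands. The module is installed in compiled form; this text tells all that it offers.
- The arm moves only by the tool jog_arm, never from a script. Its argument "plan" is a list that holds one entry, the list of rows, each a list of 6 numbers: the shift along the tool's x, y, z in units of 40 mm (1.0 is 40 mm), then the turn, a rotation vector about the tool's x, y, z in units of 0.15 rad (1.0 is 0.15 rad). A call has 1 to 10 rows; each row shifts and turns the commanded pose from where the row before left it, along the tool's axes as they then stand; what a row does not reach is not made up. A row lasts 1/10 s, in which the tool goes at most 50 mm and 8.59 degrees, less where a joint would pass 70% of its speed; a pose out of reach is approached as far as the arm can. A call with a number of a shift or a turn outside -1 to 1 is refused whole. A call with a gripper value outside its range is refused whole. "grip" is the opening, from -1 (shut) to 1 (fully open), set as the call begins (left out, the last holds). The fingers move at their own pace and stop on an object; "squeeze" is the grip in N (left out, the last holds). Time passes only in rows, so rows that do not move let the fingers close. It gives the time, the measured TCP pose, the force and the opening at its end, in the units of the state.
- env.observe(): the state, without advancing time (a new reading comes with each control period).
- vision.get_image(name): name is "side" or "top"; returns (picture, depth): 384x512x3 uint8, red, green, blue; 384x512 float32, m along the optical axis (not along the pixel's ray), 0 where there is no reading.
- vision.camera_info(name): a dict with "fx", "fy", "cx", "cy" (pixels), "rvec" (rotation vector, rad) and "tvec" (3), from world to camera coordinates, as OpenCV has them. Camera axes: x right, y down, z forward; pixel columns grow to the right and rows downward; lengths in m; the calibration is good to about 2 mm. A picture is of the moment at which its call begins. camera_info takes no time and is no camera call.
- close_job(): hands the job in, once; it reports no verdict.
Trained networks look in the newest picture that a camera, given by its name, has taken for a name from the list of things; names that differ only in an ending like _2 or _b are one class to them, and where a whole thing is asked for, a point or a joint stands for the part that bears it (a point fixed in the world has none). Each returns a list of dicts, best first, with "score" (0 to 1); they miss things now and then, are a little off and sometimes report something else, mostly with a low value. They report only what shows in the picture. A call takes as long as a camera call. They do not tell look-alikes from the thing itself.
- spotter.trace(camera, query): "pixels" (384x512 bool, what is visible of it) and "rect" ([left, top, right, bottom] in pixels, round what is visible of it).
The state is a dict: "time_s": time; "q": joint angles; "qvel": joint speeds; "joint_efforts": joint torques, N m; "position": TCP position; "tool_rot": TCP orientation; "ft_force": force on the tool from outside, world axes, zero at the start; "wrist_torque": the same for the moment, N m; "grip_width": finger opening in m.
Only numpy, scipy, OpenCV 4.12 (cv2) and the standard library are available. Lean on these libraries where they do the work, as an engineer would, in place of code of your own. Each camera call takes 0.05 s, during which the arm holds its last target.

## Task

Take the biscuit-fired beaker off the kiln shelf, turn it upside-down and set it gently, mouth down, inside the white ring in the middle of the locked banding wheel, and let go of it. Then take the black knob of the wheel's spring plunger, pull it straight out until the whole red band has just come out of the brass sleeve, but not on to the end of its travel where it would park itself open, and finish while still holding it there so that I can turn the wheel to the next division; it springs back if you let go. Leave the jar, the blue bowl and the brush where they are.

Things in the scene. Friction and masses are not known exactly. Their poses are not given: they have to be found in the camera images.
- beaker: Handleless beaker of unglazed reddish clay, fragile, about 200 g, standing mouth-up on the kiln shelf. Straight round outside, 66 mm in diameter and 95 mm high, wall 5 mm, floor 7 mm; the foot is bevelled to 60 mm over its lowest 6 mm. Origin at the centre of the outside of its foot; z runs from the foot to the mouth (up at the start, must point down at the end).
- beaker_rim (a point): Centre of the beaker's mouth, in the plane of the rim, 95 mm from the foot along the beaker's z.
- kiln_shelf: Square speckled slab 180 x 180 x 18 mm on four cream props, fixed; its top is 100 mm above the table. The beaker starts on it. Origin on the table under its centre.
- wheel: Banding wheel (potter's turntable) fixed to the table, on a round dark iron foot 176 mm across. Origin on the table on the wheel's axis; z up, y level from the axis towards the knob, the way the plunger is pulled. An iron bracket 36 mm wide, 84 mm high, 99 to 121 mm from the axis, holds the plunger's brass sleeve, 26 mm in diameter, its outer face 128 mm from the axis.
- head: The wheel's flat grey head, a disc 200 mm across and 15 mm thick, its top 110 mm above the table. The plunger's pin locks it by a slot of the dark dividing ring (164 mm across) beneath; pulled out more than about 15 mm it leaves the head free to turn, with slight friction. Origin on the table on the wheel's axis.
- wheel_centre (a point): Middle of the top face of the wheel head, 110 mm above the table; a white painted ring, 94 mm inside and 106 mm outside diameter, lies around it.
- plunger (a joint): How far the locking plunger is pulled out, in m: 0 home (it starts there), 0.020 when the 6 mm wide red band on its shank has just come wholly out of the sleeve (the band begins to show at 0.014), 0.036 the end of its travel, where it would park open. A spring draws it home: about 6 N at home, 9 N at the red band, 11.5 N at the end.
- knob: Round black pull knob of the plunger, 34 mm in diameter and 28 mm long, its axis level. Origin at its centre, 65 mm above the table and, at home, 146 mm from the wheel's axis; its y points away from the wheel, the way it is pulled. The gap between knob and sleeve is 4 mm at home. It is free on both sides and above; it can be pinched across from above.
- jar: Blue jar of colour with a white cap, 60 mm in diameter, 75 mm high; bystander. Origin under its centre.
- bowl: Small blue glazed bowl, 110 mm across, 55 mm high, mouth up; bystander. Origin under its centre.
- brush: Brush with a wooden handle lying on the table; bystander. Origin on the table below its middle.
There are look-alikes about, which are no part of the job. What is shaped like the beaker but green, purple or turquoise is not meant.

How it is judged (in metres and radians):
On the way:
1. the beaker stands mouth-down inside the white ring on the wheel, let go and at rest, with the plunger still home (angle between beaker's own z axis and vertical above 3.05 rad and horizontal distance between beaker_rim and wheel_centre below 0.015 m and z of beaker_rim in the frame of wheel_centre below 0.004 m and contact force between the fingers and beaker below 0.1 N and linear speed of beaker below 0.02 m/s and value of joint plunger below 0.005 m), for 0.3 s.
At the end, for the whole second after the job is handed in: Fingers hold the plunger still at 17.5 to 26 mm out (red band at 20), pressing the knob with over 2 N; the beaker rests mouth-down on the wheel head, within 5 degrees of upright, its mouth's centre within 15 mm of the wheel's centre, untouched by the robot (value of joint plunger between 0.0175 and 0.026 m and velocity of joint plunger between -0.01 and 0.01 m/s and contact force between the fingers and knob above 2 N and angle between beaker's own z axis and vertical above 3.05 rad and horizontal distance between beaker_rim and wheel_centre below 0.015 m and z of beaker_rim in the frame of wheel_centre between -0.004 and 0.004 m and linear speed of beaker below 0.02 m/s and contact force between each of the arm, the fingers and beaker below 0.1 N and contact force between beaker and head above 0.5 N); the arm keeps its last pose, push and grip.
It fails at once if the plunger is pulled on to where it parks (beyond 31 mm) (value of joint plunger above 0.031 m).
It fails at once if the fragile beaker is dropped or knocked on the wheel (over 45 N) (contact force between beaker and wheel above 45 N).
It fails at once if the jar is moved more than 30 mm or tipped (distance of jar from where it was at the start of the episode above 0.03 m or angle between jar's own z axis and vertical above 0.3 rad).
It fails at once if the blue bowl is moved more than 30 mm or tipped (distance of bowl from where it was at the start of the episode above 0.03 m or angle between bowl's own z axis and vertical above 0.3 rad).
It fails at once if the brush is moved more than 30 mm (distance of brush from where it was at the start of the episode above 0.03 m).
It also fails if it takes over 61 s, if anything falls off the work surface, if the arm or the gripper's body presses on something with over 40 N, if the wrist force passes 120 N, or if a joint passes its speed limit or range.

## Working session

There is one attempt and no reset: what is moved stays moved. The work goes in short steps, Python scripts to look and compute and a tool call to move; the robot and the scene stay as the last step left them, time stands still between calls to the robot, and variables do not carry over. Pictures are saved under pics/ and viewed, and the job is handed in when it is done.

Besides the shell and the picture viewer there is one more tool, called after ">>>" by a JSON object that holds its "op" and its "data". jog_arm: Moves the arm, as the interface text tells. Its arguments: {"type":"object","properties":{"plan":{"type":"array"},"grip":{"type":"number"},"squeeze":{"type":"number"}},"required":["plan"]}

```bash
mkdir -p pics; ls; cat > h.py <<'E'
import numpy as np, cv2
from rig import env, vision, close_job, spotter
def cam(n):
    c=vision.camera_info(n); K=np.array([[c['fx'],0,c['cx']],[0,c['fy'],c['cy']],[0,0,1.]])
    R=cv2.Rodrigues(np.array(c['rvec'],float))[0]; t=np.array(c['tvec'],float).ravel(); return K,R,t
def cloud(n,depth):
    K,R,t=cam(n); v,u=np.mgrid[:384,:512]
    P=np.stack([(u-K[0,2])/K[0,0]*depth,(v-K[1,2])/K[1,1]*depth,depth],-1)
    return (P-t)@R
def proj(n,p):
    K,R,t=cam(n); q=K@(R@np.array(p,float)+t); return q[:2]/q[2]
def save(n,img,box=None,s=1):
    if box: img=img[box[1]:box[3],box[0]:box[2]]
    cv2.imwrite('pics/'+n,cv2.resize(img[:,:,::-1],None,fx=s,fy=s,interpolation=cv2.INTER_CUBIC))
def circ(xy):
    A=np.c_[2*xy,np.ones(len(xy))]; s=np.linalg.lstsq(A,(xy**2).sum(1),rcond=None)[0]
    return s[:2],np.sqrt(s[2]+s[0]**2+s[1]**2)
E
python3 - <<'E'
from h import *
np.set_printoptions(precision=3,suppress=True)
print(env.observe())
for n in ('side','top'):
    im,d=vision.get_image(n); save(n+'0.png',im,s=1.5); np.savez(n+'0.npz',im=im,d=d); P=cloud(n,d)
    K,R,t=cam(n); print(n,-R.T@t,R[2],(d==0).mean())
    for q in ('beaker','kiln_shelf','wheel','head','knob','jar','bowl','brush'):
        for r in spotter.trace(n,q)[:4]:
            m=r['pixels']&(d>0); p=P[m]
            print(n,q,round(r['score'],2),r['rect'],m.sum(),np.median(p,0),np.percentile(p,95,axis=0), np.median(im[r['pixels']],0))
print(env.observe()['time_s'])
E
```

```text
pics
{'time_s': 0.0, 'q': array([ 53.784,  21.841,  74.387,  -0.   ,  83.858, -12.338]), 'qvel': array([-0.005, -0.084,  0.073,  0.01 , -0.034,  0.023]), 'joint_efforts': array([ -0.004, -44.846, -23.128,  -0.   ,   0.005,  -0.   ]), 'position': array([0.222, 0.503, 0.231]), 'tool_rot': array([[-0.914,  0.405, -0.001],
       [ 0.405,  0.914, -0.001],
       [ 0.   , -0.001, -1.   ]]), 'ft_force': array([-0.554, -0.224,  0.108]), 'wrist_torque': array([ 0.052, -0.021, -0.049]), 'grip_width': 0.08543564879761283}
side [ 0.517 -0.955  0.973] [ 0.029  0.741 -0.671] 0.004033406575520833
side beaker 0.93 [219.9, 333.1, 256.5, 384.0] 1392 [ 0.515 -0.477  0.059] [ 0.544 -0.441  0.097] [  1. 103. 100.]
side beaker 0.85 [323.5, 240.8, 352.6, 283.1] 986 [ 0.766 -0.221  0.065] [ 0.794 -0.174  0.096] [ 15. 105.  36.]
side beaker 0.78 [332.8, 284.7, 366.5, 335.6] 1149 [ 0.771 -0.369  0.065] [ 0.799 -0.327  0.097] [ 15. 106.  35.]
side beaker 0.74 [157.1, 253.3, 189.1, 301.2] 1109 [ 0.358 -0.276  0.063] [ 0.386 -0.23   0.096] [68. 25. 92.]
side kiln_shelf 0.72 [213.2, 227.4, 308.1, 322.0] 4160 [ 0
[... 1577 characters left out ...]
, 272.3, 137.8] 838 [ 0.801 -0.066  0.025] [ 0.838 -0.02   0.057] [59. 79. 97.]
top head 0.64 [191.4, 152.4, 254.7, 216.6] 3155 [0.576 0.035 0.112] [0.655 0.115 0.116] [91. 91. 94.]
top knob 0.67 [190.8, 154.3, 253.4, 219.4] 3131 [0.576 0.035 0.112] [0.655 0.114 0.116] [91. 91. 94.]
top knob 0.5 [177.1, 189.6, 185.0, 202.1] 90 [0.547 0.176 0.079] [0.561 0.189 0.085] [51. 46. 46.]
top jar 0.71 [191.1, 120.2, 211.4, 141.6] 293 [0.768 0.109 0.075] [0.793 0.132 0.08 ] [159. 152. 145.]
top bowl 0.88 [237.2, 105.1, 270.7, 140.7] 811 [ 0.801 -0.064  0.024] [ 0.838 -0.02   0.057] [58. 78. 96.]
top brush 0.9 [105.2, 225.5, 143.3, 277.1] 531 [0.389 0.368 0.02 ] [0.448 0.41  0.025] [122. 107.  96.]
0.9
```

View pics/side0.png

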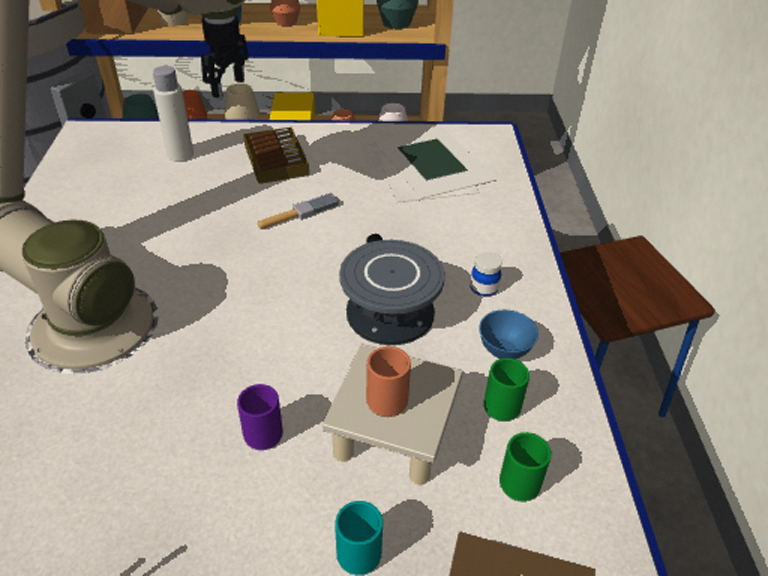

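View pics/top0.png

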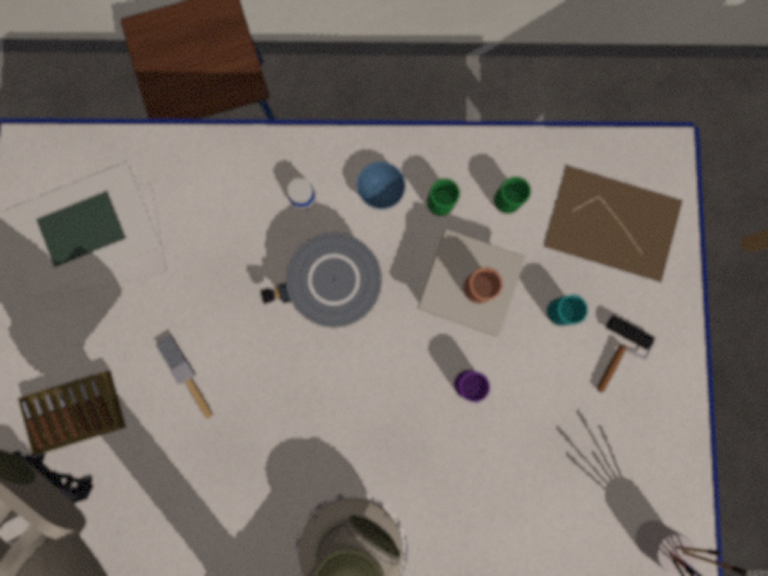

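```bash
python3 - <<'E'
from h import *
np.set_printoptions(precision=4,suppress=True)
for n in ('side','top'):
    z=np.load(n+'0.npz'); im,d=z['im'],z['d']; P=cloud(n,d); X=P.reshape(-1,3)
    def near(c,r,z0,z1): return X[(np.hypot(X[:,0]-c[0],X[:,1]-c[1])<r)&(X[:,2]>z0)&(X[:,2]<z1)]
    b=near((.56,-.27),.06,.188,.205); print(n,'rim',len(b),circ(b[:,:2]),b[:,2].max(),np.median(b[:,2]))
    w=near((.56,.02),.125,.105,.12); print('headz',np.median(w[:,2]))
    # edge of head: min enclosing circle
    c,r=cv2.minEnclosingCircle(w[:,:2].astype(np.float32)); print('head',c,r,len(w))
    # white ring
    g=im.reshape(-1,3).min(1); m=(np.hypot(X[:,0]-.56,X[:,1]-.02)<.08)&(X[:,2]>.105)&(X[:,2]<.12)&(g>140)
    print('ring',m.sum(),circ(X[m][:,:2]))
    k=near((.55,.18),.05,.05,.09); print('knob/bracket',k.min(0),k.max(0))
    k=near((.55,.18),.05,.076,.084); print(np.round(k[:60],3).tolist())
    sh=near((.58,-.27),.13,.095,.106); print('shelf',sh.min(0),sh.max(0),np.median(sh[:,2]))
    save(n+'_k.png',im,(160,140,280,230) if n=='top' else (210,140,310,240),6)
    save(n+'_b.png',im,(280,150,360,230) if n=='top' else (205,215,315,325),6)
E
```

```text
side rim 260 (array([ 0.561 , -0.2693]), np.float64(0.030421200102086977)) 0.20126110990670673 0.19458246521124903
headz 0.11178237717842218
head (0.5802237391471863, 0.033571213483810425) 0.10317617654800415 2618
ring 177 (array([0.5788, 0.0337]), np.float64(0.049942713290258824))
knob/bracket [0.5319 0.165  0.0681] [0.5631 0.189  0.0866]
[[0.541, 0.186, 0.082], [0.551, 0.186, 0.082], [0.554, 0.185, 0.083], [0.557, 0.186, 0.082], [0.538, 0.181, 0.082], [0.541, 0.182, 0.081], [0.544, 0.181, 0.082], [0.55, 0.179, 0.083], [0.554, 0.18, 0.083], [0.557, 0.179, 0.084], [0.535, 0.181, 0.078], [0.538, 0.18, 0.078], [0.541, 0.175, 0.082], [0.547, 0.176, 0.082], [0.55, 0.178, 0.08], [0.554, 0.178, 0.081], [0.557, 0.174, 0.083], [0.56, 0.18, 0.079], [0.535, 0.178, 0.076], [0.538, 0.175, 0.079], [0.544, 0.172, 0.081], [0.55, 0.17, 0.082], [0.553, 0.171, 0.082], [0.557, 0.173, 0.081], [0.56, 0.172, 0.081], [0.535, 0.172, 0.077], [0.538, 0.169, 0.079], [0.541, 0.169, 0.079], [0.544, 0.17, 0.079], [0.547, 0.166, 0.082], [0.55, 0.17, 0.078], [0.553, 0.168, 0.08]]
shelf [ 0.4615 -0.3709  0.095 ] [ 0
[... 1111 characters left out ...]
078], [0.554, 0.161, 0.077], [0.554, 0.157, 0.082], [0.554, 0.155, 0.079], [0.554, 0.135, 0.083], [0.551, 0.189, 0.078], [0.551, 0.186, 0.079], [0.551, 0.173, 0.082], [0.551, 0.171, 0.078], [0.551, 0.167, 0.077], [0.551, 0.158, 0.079], [0.551, 0.154, 0.081], [0.55, 0.135, 0.084], [0.547, 0.185, 0.083], [0.548, 0.174, 0.078], [0.547, 0.17, 0.082], [0.548, 0.167, 0.08], [0.548, 0.158, 0.078], [0.548, 0.154, 0.082], [0.547, 0.151, 0.084], [0.544, 0.189, 0.081], [0.544, 0.183, 0.081], [0.545, 0.177, 0.078], [0.544, 0.173, 0.081], [0.545, 0.17, 0.079], [0.545, 0.164, 0.077], [0.544, 0.157, 0.081], [0.545, 0.154, 0.078]]
shelf [ 0.4604 -0.3667  0.095 ] [ 0.6856 -0.1488  0.106 ] 0.10114515261780017
```

View pics/side_b.png

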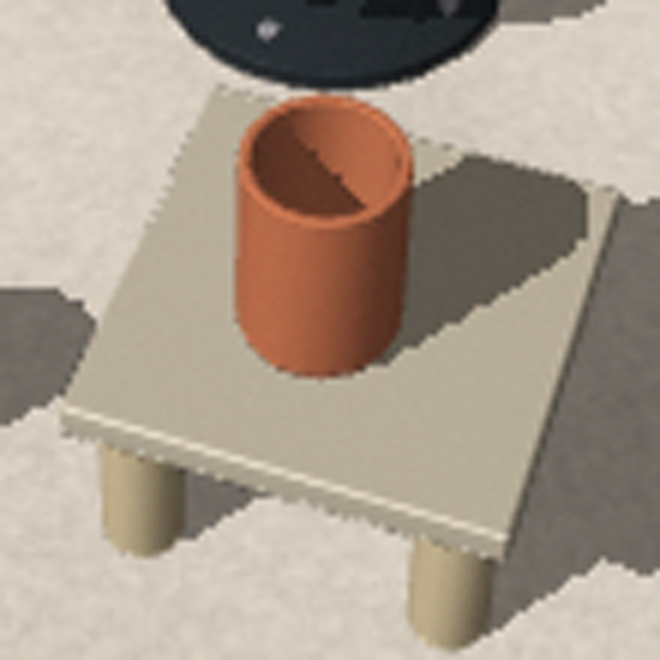

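View pics/top_k.png

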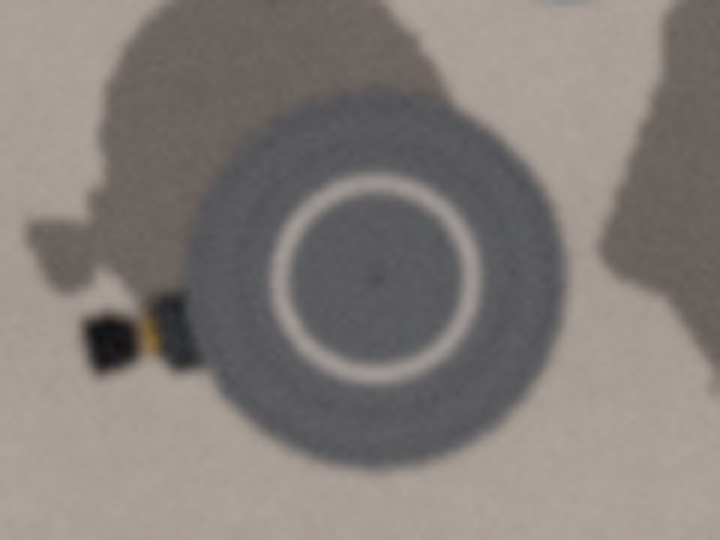

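```bash
python3 - <<'E'
from h import *
from scipy.optimize import least_squares
np.set_printoptions(precision=4,suppress=True)
c0=np.array([.5775,.0345])
for n in ('side','top'):
    z=np.load(n+'0.npz'); im,d=z['im'],z['d']; X=cloud(n,d).reshape(-1,3)
    g=im.reshape(-1,3).astype(int)
    # knob: dark points z .06-.088 near
    v=X[:,:2]-[.548,.173]; m=(np.hypot(*v.T)<.035)&(X[:,2]>.05)&(X[:,2]<.09)
    Y=X[m]; col=g[m]
    dark=(col.max(1)<60)
    r=np.hypot(*(Y[:,:2]-c0).T)
    k=Y[dark&(r>.125)] if n=='top' else Y[dark&(r>.125)]
    # 3D cylinder surface fit R=.017 axis z=.065(+.0015)
    f=lambda p:np.hypot((k[:,0]-p[0])*np.cos(p[1])+(k[:,1]-c0[1])*np.sin(p[1]), k[:,2]-.066)-.017
    print(n,len(k),k[:,:2].mean(0),k.min(0),k.max(0))
    dv=k[:,:2].mean(0)-c0; print('az',np.degrees(np.arctan2(dv[1],dv[0])),np.hypot(*dv))
    # brass sleeve
    b=(r>.1)&(r<.135)&(Y[:,2]>.05)&(~dark); print('brass',b.sum(),Y[b].mean(0) if b.sum() else '')
    # beaker wall fit
    m=(np.hypot(X[:,0]-.56,X[:,1]+.268)<.06)&(X[:,2]>.115)&(X[:,2]<.185)
    w=X[m]; 
    cr=w[:,:2]
    s=least_squares(lambda p: np.minimum(abs(np.hypot(*(cr-p).T)-.033),abs(np.hypot(*(cr-p).T)-.028)),[.56,-.268],loss='soft_l1',f_scale=.002)
    print('beaker',len(w),s.x,np.sqrt(np.mean(s.fun**2)))
    # head circle R=.1 boundary fit on edge pixels
E
```

```text
side 41 [0.5473 0.1759] [0.5349 0.165  0.0738] [0.5631 0.189  0.0866]
az 102.0593765617792 0.14454413040440237
brass 0 
beaker 850 [ 0.5611 -0.2675] 0.0010831227755488785
top 47 [0.546  0.1761] [0.5347 0.1669 0.0709] [0.5572 0.1861 0.0869]
az 102.53164269219789 0.14509462032880704
brass 46 [0.5513 0.1565 0.0781]
beaker 188 [ 0.5595 -0.2663] 0.0005026715790210629
```

The biscuit-fired beaker is the terracotta one on the shelf, at side px (257,255) and top px (322,187). It is the only reddish one, and the crop confirms it. The look-alikes are green (side 338,262 and 350,310), turquoise (238,358) and purple (173,277). The knob is at top px (178,197), and the wheel ring is centred near (222,186).

A side grasp with a level tool lets a half roll invert the beaker, so I'll start with some moves to identify the kinematics.

>>> {"op": "jog_arm", "data": {"plan": [[[0,0,-1,0,0,0],[0,0,-1,-0.8,0,0.5],[0,0,0,-1,0,0],[0,0,0,-1,0,0],[0,0,0,-1,0,0]]]}}

```text
time_s: 1.4
position: [0.2226, 0.5027, 0.3125]
tool_rot: [[-0.881, 0.398, 0.255], [0.473, 0.737, 0.483], [0.004, 0.546, -0.838]]
ft_force: [-0.3, 0.1, -0.2]
grip_width: 0.0856
```

```bash
cat > o.py <<'E'
from h import *
np.set_printoptions(precision=4,suppress=True)
s=env.observe()
with open('log.txt','a') as f: f.write(repr((s['q'].tolist(),s['position'].tolist(),s['tool_rot'].tolist()))+'\n')
print(s['time_s'],s['q'],s['position'],s['grip_width'],s['ft_force']);print(s['tool_rot'])
E
python3 o.py
```

```text
1.4 [ 50.8126   5.682   89.8515   7.8044  52.1302 -13.9342] [0.2226 0.5027 0.3125] 0.08557003489887582 [-0.3238  0.0723 -0.2484]
[[-0.8813  0.3976  0.2553]
 [ 0.4725  0.7373  0.4829]
 [ 0.0037  0.5462 -0.8376]]
```

>>> {"op": "jog_arm", "data": {"plan": [[[0,0,0,0.3,0.5,1],[0,0,0,0,1,1],[0,0,0,0,1,1],[0,0,0,0,1,0.5],[0.5,0.5,0,0,1,0.5]]]}}

```text
time_s: 1.9
position: [0.2236, 0.5228, 0.3297]
tool_rot: [[-0.602, 0.779, -0.173], [0.447, 0.509, 0.736], [0.661, 0.366, -0.655]]
ft_force: [0.2, 0.7, -0.4]
grip_width: 0.0852
```

```bash
python3 o.py
```

```text
1.9 [ 35.2442   8.9713  91.0247  49.6363  66.8698 -22.0322] [0.2236 0.5228 0.3297] 0.0852328821614046 [ 0.1668  0.7251 -0.355 ]
[[-0.6021  0.7795 -0.1728]
 [ 0.4471  0.5085  0.7358]
 [ 0.6615  0.3658 -0.6547]]
```

```bash
cat >> h.py <<'E'
from scipy.spatial.transform import Rotation as Ro
def fk(q,p,full=False):
    q=np.asarray(q,float); h,o,L2,e,L3,d,x1,w=p
    R1=Ro.from_euler('z',q[0],degrees=True); R2=R1*Ro.from_euler('y',q[1],degrees=True); R3=R2*Ro.from_euler('y',q[2],degrees=True)
    R4=R3*Ro.from_euler('z',q[3],degrees=True); R5=R4*Ro.from_euler('y',q[4],degrees=True); R6=R5*Ro.from_euler('z',q[5],degrees=True)
    el=R1.apply([x1,o,h])+R2.apply([0,0,L2]); wr=el+R3.apply([e,0,L3]); t=wr+R5.apply([0,w,d])
    return (el,wr,t,R6) if full else (t,R6)
E
python3 - <<'E'
from h import *
from scipy.optimize import least_squares
np.set_printoptions(precision=4,suppress=True)
L=[eval(l) for l in open('log.txt')]
L.append(([53.784,21.807,74.336,0,83.858,-12.336],[.223,.503,.231],[[-0.914,0.405,-0.001],[0.405,0.914,-0.001],[0,-0.001,-1.]]))
p0=[.3,.1,.4,0,.4,.25,0,0]
for q,P,R in L: print(fk(q,p0)[1].as_matrix().T@np.array(R))
f=lambda p:np.concatenate([fk(q,p)[0]-P for q,P,R in L]+[np.array([p[3],p[6],p[7]])*.01])
s=least_squares(f,p0); print(s.x,s.cost,s.fun)
E
```

```text
[[ 0. -1. -0.]
 [ 1.  0.  0.]
 [-0. -0.  1.]]
[[ 0. -1. -0.]
 [ 1.  0.  0.]
 [-0. -0.  1.]]
[[-0.0003 -0.9997  0.0013]
 [ 0.9997 -0.0003  0.0005]
 [ 0.      0.001   1.    ]]
[ 0.1258  0.1169  0.5394  0.1001  0.3555  0.258  -0.0056  0.0005] 5.255524078508421e-07 [ 0.     -0.0001  0.      0.0001  0.0001 -0.     -0.0001  0.     -0.
  0.001  -0.0001  0.    ]
```

```bash
cat > pl.py <<'E'
from h import *
import sys
np.set_printoptions(precision=3,suppress=True)
def face(az,pitch,roll):
    """tool z horizontal at az (deg), pitched up by pitch; roll about z; roll 0: tool x up"""
    a,p=np.radians([az,pitch]); z=np.array([np.cos(a)*np.cos(p),np.sin(a)*np.cos(p),np.sin(p)])
    y=np.cross(z,[0,0,1]) ; y/=np.linalg.norm(y); x=np.cross(y,z)
    return Ro.from_matrix(np.c_[x,y,z])*Ro.from_euler('z',roll,degrees=True)
def plan(pos,Rt,maxs=40,maxr=8.5,p0=None,R0=None):
    s=env.observe(); p0=s['position'] if p0 is None else np.array(p0); R0=Ro.from_matrix(s['tool_rot']) if R0 is None else R0
    d=np.array(pos)-p0; rv=(R0.inv()*Rt).as_rotvec()
    n=int(max(1,np.ceil(np.linalg.norm(d)/maxs*1000),np.ceil(np.degrees(np.linalg.norm(rv))/maxr)))
    print('rows',n,'dist',np.linalg.norm(d),'rot',np.degrees(np.linalg.norm(rv)))
    for i in range(n):
        R=R0*Ro.from_rotvec(rv*i/n)
        print('[%s],'%', '.join('%.2f'%v for v in np.r_[R.inv().apply(d/n)/.04, rv/n/.15]))
E
python3 - <<'E'
from pl import *
R=Ro.from_matrix(env.observe()['tool_rot'])
p=env.observe()['position']
plan(p+np.array([.12,-.25,.0]),R)
E
```

```text
rows 7 dist 0.277308492477241 rot 0.0
[-0.66, -0.12, -0.73, 0.00, 0.00, 0.00],
[-0.66, -0.12, -0.73, 0.00, 0.00, 0.00],
[-0.66, -0.12, -0.73, 0.00, 0.00, 0.00],
[-0.66, -0.12, -0.73, 0.00, 0.00, 0.00],
[-0.66, -0.12, -0.73, 0.00, 0.00, 0.00],
[-0.66, -0.12, -0.73, 0.00, 0.00, 0.00],
[-0.66, -0.12, -0.73, 0.00, 0.00, 0.00],
```

>>> {"op": "jog_arm", "data": {"plan": [[[-0.66,-0.12,-0.73,0,0,0],[-0.66,-0.12,-0.73,0,0,0],[-0.66,-0.12,-0.73,0,0,0]]]}}

```text
time_s: 2.2
position: [0.2758, 0.4155, 0.3306]
tool_rot: [[-0.607, 0.776, -0.17], [0.448, 0.511, 0.734], [0.657, 0.37, -0.658]]
ft_force: [0.4, -0.3, 0.7]
grip_width: 0.0855
```

```bash
python3 o.py
```

```text
2.2 [ 17.867    5.0758  95.4241  49.7774  79.5048 -34.2084] [0.2758 0.4155 0.3306] 0.08553572352480024 [ 0.3929 -0.3262  0.6598]
[[-0.6071  0.7762 -0.17  ]
 [ 0.4475  0.5108  0.734 ]
 [ 0.6566  0.3695 -0.6575]]
```

>>> {"op": "jog_arm", "data": {"plan": [[[-0.66,-0.12,-0.73,0,0,0],[-0.66,-0.12,-0.73,0,0,0],[-0.66,-0.12,-0.73,0,0,0],[-0.66,-0.12,-0.73,0,0,0]]]}}

```text
time_s: 2.6
position: [0.3449, 0.2723, 0.3311]
tool_rot: [[-0.607, 0.777, -0.169], [0.448, 0.51, 0.734], [0.656, 0.37, -0.658]]
ft_force: [0.0, 0.5, 1.3]
grip_width: 0.0854
```

```bash
python3 o.py;  python3 - <<'E'
from h import *
from scipy.optimize import least_squares
np.set_printoptions(precision=4,suppress=True)
L=[eval(l) for l in open('log.txt')]
L.append(([53.784,21.807,74.336,0,83.858,-12.336],[.223,.503,.231],[[-0.914,0.405,-0.001],[0.405,0.914,-0.001],[0,-0.001,-1.]]))
p0=[.3,.1,.4,0,.4,.25,0,0]
f=lambda p:np.concatenate([fk(q,p)[0]-P for q,P,R in L]+[np.array([p[3],p[6],p[7]])*.001])
s=least_squares(f,p0); print(s.x,s.cost,s.fun)
s=least_squares(lambda p:f(np.r_[p[:3],0,p[3:5],0,0]),[.3,.1,.4,.4,.25]); print(s.x,s.cost,s.fun)
E
```

```text
2.6 [ -5.1011   5.6435  94.6639  46.1105  96.4401 -49.1336] [0.3449 0.2723 0.3311] 0.08535330087395057 [0.0015 0.4855 1.2691]
[[-0.607   0.7765 -0.169 ]
 [ 0.4482  0.5101  0.7341]
 [ 0.6562  0.3698 -0.6577]]
[ 0.1278  0.1172  0.5386  0.1019  0.352   0.2577 -0.0016  0.0002] 3.1880628269801805e-08 [ 0.0001 -0.0001 -0.0001  0.0001  0.0001 -0.     -0.     -0.     -0.
 -0.0001  0.     -0.     -0.0001  0.0001  0.0001  0.0001 -0.      0.    ]
[0.0096 0.1161 0.5555 0.3321 0.2604] 2.643208009312339e-05 [-0.0025 -0.0048 -0.0003  0.0022  0.0024  0.0005  0.0018  0.0015  0.0007
  0.0012  0.0006  0.0006  0.0003 -0.0015 -0.0016  0.      0.      0.    ]
```

```bash
cat >> h.py <<'E'
PK=[0.1278,0.1172,0.5386,0.1019,0.352,0.2577,-0.0016,0.0002]
LO=np.array([-178.18,-50.72,12.68,-81.47,9.98,-165.26])+2; HI=np.array([178.18,133.34,142.11,261.47,163.14,165.26])-2
ZT=Ro.from_matrix([[0,-1,0],[1,0,0],[0,0,1.]])
from scipy.optimize import least_squares
def ik(pos,R,n=12,seed=None):
    rng=np.random.default_rng(0); out=[]
    for i in range(n):
        q0=seed if (seed is not None and i==0) else LO+(HI-LO)*rng.random(6)
        def f(q):
            t,r=fk(q,PK); return np.r_[(t-pos)*10,((r*ZT).inv()*R).as_rotvec()]
        s=least_squares(f,np.clip(q0,LO+.1,HI-.1),bounds=(LO,HI),x_scale=30,max_nfev=150)
        if s.cost<1e-7 and not any(np.abs(s.x-o).max()<2 for o in out): out.append(s.x)
        if seed is not None and out: break
    return out
E
cat > ikt.py <<'E'
from pl import *
B=np.array([.5603,-.267,.148]); W=np.array([.5775,.0343,.158])
for nm,C in (('pick',B),('place',W)):
  for az in range(-120,121,20):
    z=np.array([np.cos(np.radians(az)),np.sin(np.radians(az)),0])
    for roll in (0,180):
      for q in ik(C+.022*z,face(az,0,roll),n=6):
        el,wr,t,_=fk(q,PK,True); print(nm,az,roll,q.round(1),'elbow',el,'wrist',wr)
E
python3 ikt.py
```

```text
pick -80 0 [ -16.8   46.9   98.6  247.4   75.2 -121.6] elbow [ 0.409 -0.001  0.496] wrist [ 0.52  -0.035  0.148]
pick -80 180 [-16.8  46.9  98.6 247.4  75.2  58.4] elbow [ 0.409 -0.001  0.496] wrist [ 0.52  -0.035  0.148]
pick -60 0 [ -23.3   44.7  110.7  219.4   70.5 -105.3] elbow [ 0.393 -0.041  0.511] wrist [ 0.443 -0.063  0.148]
pick -60 180 [-23.3  44.7 110.7 219.4  70.5  74.7] elbow [ 0.393 -0.041  0.511] wrist [ 0.443 -0.063  0.148]
pick -40 0 [-34.1  44.1 118.8 186.2  73.  -91.8] elbow [ 0.375 -0.112  0.514] wrist [ 0.38  -0.115  0.148]
pick -40 180 [-34.1  44.1 118.8 186.2  73.   88.2] elbow [ 0.375 -0.112  0.514] wrist [ 0.38  -0.115  0.148]
pick -20 0 [-46.4  44.1 120.5 152.7  76.3 -83. ] elbow [ 0.342 -0.19   0.514] wrist [ 0.339 -0.186  0.148]
pick -20 180 [-46.4  44.1 120.5 152.7  76.3  97. ] elbow [ 0.342 -0.19   0.514] wrist [ 0.339 -0.186  0.148]
pick 0 0 [-55.6  44.3 115.  122.6  78.5 -72.7] elbow [ 0.308 -0.243  0.513] wrist [ 0.325 -0.267  0.148]
pick 0 180 [-55.6  44.3 115.  122.6  78.5 107.3] elbow [ 0.308 -0.243  0.513] wrist [ 0.325 -0.267  0.148]
pick 20 0 [-
[... 2917 characters left out ...]
.378 -0.114  0.511] wrist [ 0.46  -0.17   0.158]
place 80 0 [-32.1  48.1  89.8  73.3 104.6 -50.1] elbow [ 0.401 -0.113  0.487] wrist [ 0.536 -0.198  0.158]
place 80 180 [-32.1  48.1  89.8  73.3 104.6 129.9] elbow [ 0.401 -0.113  0.487] wrist [ 0.536 -0.198  0.158]
place 100 0 [-28.1  52.5  75.8  64.  119.  -45.1] elbow [ 0.43  -0.097  0.456] wrist [ 0.618 -0.198  0.158]
place 100 180 [-28.1  52.5  75.8  64.  119.  134.9] elbow [ 0.43  -0.097  0.456] wrist [ 0.618 -0.198  0.158]
place 120 0 [-23.2  57.1  62.6  56.6 134.1 -43.5] elbow [ 0.46  -0.069  0.421] wrist [ 0.695 -0.17   0.158]
place 120 180 [-23.2  57.1  62.6  56.6 134.1 136.5] elbow [ 0.46  -0.069  0.421] wrist [ 0.695 -0.17   0.158]
```

```bash
cat >> pl.py <<'E'
def chk(pos,Rt,p0=None,R0=None,q=None,n=12):
    s=env.observe(); p0=s['position'] if p0 is None else np.array(p0); R0=Ro.from_matrix(s['tool_rot']) if R0 is None else R0
    q=s['q'] if q is None else q; rv=(R0.inv()*Rt).as_rotvec(); prev=q
    for i in range(n+1):
        r=ik(p0+(np.array(pos)-p0)*i/n,R0*Ro.from_rotvec(rv*i/n),n=1,seed=prev)
        if not r: print('IK fail',i); return None
        if i%3==0: el,wr,t,_=fk(r[0],PK,True); print(i,r[0].round(1),'dq',np.abs(r[0]-prev).max().round(1),'wr',wr,'t',t)
        prev=r[0]
    return prev
E
python3 - <<'E'
from pl import *
B=np.array([.5603,-.267,.148]); az=40; z=np.array([np.cos(np.radians(az)),np.sin(np.radians(az)),0]); R=face(az,0,0)
pre=B-.10*z; P1=pre+[0,0,.15]
q=chk(P1,R); 
q=chk(pre,R,P1,R,q,6); q=chk(B+.022*z,R,pre,R,q,6)
lift=B+.022*z+[0,0,.15]; q=chk(lift,R,B+.022*z,R,q,6)
W=np.array([.5775,.0343,.157]); R2=face(az,0,180); up=W+.022*z+[0,0,.13]
mid=(lift+up)/2-.06*z; q=chk(mid,R2,lift,R,q,20); q=chk(up,R2,mid,R2,q,6); q=chk(W+.022*z,R2,up,R2,q,6); q=chk(W-.08*z,R2,W+.022*z,R2,q,6)
plan(P1,R,maxs=45)
E
```

```text
0 [ -5.1   5.7  94.7  46.1  96.4 -49.1] dq 0.0 wr [0.388 0.083 0.5  ] t [0.345 0.272 0.331]
3 [-33.7   7.6 102.5  51.4 105.3 -59.8] dq 8.8 wr [ 0.369 -0.105  0.445] t [0.38  0.121 0.323]
6 [-53.8  16.5 101.6  56.2 111.3 -60.1] dq 5.6 wr [ 0.339 -0.265  0.388] t [ 0.414 -0.029  0.315]
9 [-65.5  26.7  94.9  65.6 112.8 -49.8] dq 4.4 wr [ 0.309 -0.394  0.337] t [ 0.449 -0.18   0.306]
12 [-71.8  35.5  85.3  78.4 108.6 -32.8] dq 6.1 wr [ 0.286 -0.497  0.298] t [ 0.484 -0.331  0.298]
0 [-71.8  35.5  85.3  78.4 108.6 -32.8] dq 0.0 wr [ 0.286 -0.497  0.298] t [ 0.484 -0.331  0.298]
3 [-71.9  42.   88.3  75.5 106.5 -42.4] dq 3.1 wr [ 0.286 -0.497  0.223] t [ 0.484 -0.331  0.223]
6 [-71.9  49.2  89.6  73.2 104.2 -50.9] dq 2.7 wr [ 0.286 -0.497  0.148] t [ 0.484 -0.331  0.148]
0 [-71.9  49.2  89.6  73.2 104.2 -50.9] dq 0.0 wr [ 0.286 -0.497  0.148] t [ 0.484 -0.331  0.148]
3 [-65.9  48.8  90.9  77.7 100.2 -50.8] dq 2.0 wr [ 0.333 -0.458  0.148] t [ 0.53  -0.292  0.148]
6 [-59.8  48.8  91.1  82.5  96.3 -50.3] dq 2.1 wr [ 0.38  -0.418  0.148] t [ 0.577 -0.253  0.148]
0 [-59.8  48.8  91.1  82.5  96
[... 1747 characters left out ...]
89.6 103.6] dq 2.8 wr [ 0.319 -0.183  0.157] t [ 0.516 -0.017  0.157]
rows 14 dist 0.6202175988667439 rot 86.9342373413745
[-0.67, -0.38, -0.79, -0.58, 0.17, 0.40],
[-0.67, -0.27, -0.84, -0.58, 0.17, 0.40],
[-0.66, -0.15, -0.88, -0.58, 0.17, 0.40],
[-0.64, -0.04, -0.90, -0.58, 0.17, 0.40],
[-0.62, 0.08, -0.92, -0.58, 0.17, 0.40],
[-0.59, 0.19, -0.92, -0.58, 0.17, 0.40],
[-0.55, 0.31, -0.91, -0.58, 0.17, 0.40],
[-0.50, 0.42, -0.90, -0.58, 0.17, 0.40],
[-0.45, 0.52, -0.87, -0.58, 0.17, 0.40],
[-0.39, 0.62, -0.83, -0.58, 0.17, 0.40],
[-0.33, 0.71, -0.78, -0.58, 0.17, 0.40],
[-0.27, 0.79, -0.72, -0.58, 0.17, 0.40],
[-0.20, 0.87, -0.66, -0.58, 0.17, 0.40],
[-0.13, 0.93, -0.58, -0.58, 0.17, 0.40],
```

>>> {"op": "jog_arm", "data": {"plan": [[[-0.6,-0.34,-0.7,-0.5,0.15,0.35],[-0.6,-0.24,-0.75,-0.5,0.15,0.35],[-0.6,-0.15,-0.8,-0.5,0.15,0.35],[-0.6,-0.04,-0.8,-0.5,0.15,0.35],[-0.6,0.08,-0.85,-0.5,0.15,0.35],[-0.55,0.2,-0.85,-0.5,0.15,0.35],[-0.55,0.3,-0.85,-0.5,0.15,0.35]]], "grip": 1}}

```text
time_s: 3.3
position: [0.4198, -0.0023, 0.3202]
tool_rot: [[-0.284, 0.932, 0.227], [0.391, -0.103, 0.914], [0.875, 0.348, -0.335]]
ft_force: [0.8, 0.2, 0.5]
grip_width: 0.085
```

```bash
cat > par.py <<'E'
from pl import *
B=np.array([.5603,-.267,.148]); az=40; zz=np.array([np.cos(np.radians(az)),np.sin(np.radians(az)),0]); R=face(az,0,0); R2=face(az,0,180)
pre=B-.10*zz; P1=pre+[0,0,.15]
E
python3 o.py; python3 -c "
from par import *
plan(P1,R)"
```

```text
3.3 [-49.093   15.3201  99.6626  55.2957 110.4983 -59.4017] [ 0.4198 -0.0023  0.3202] 0.08501274353706004 [0.8197 0.2269 0.5258]
[[-0.2836  0.9318  0.2266]
 [ 0.3915 -0.1032  0.9144]
 [ 0.8754  0.3481 -0.3355]]
rows 9 dist 0.33585799203910244 rot 48.89978827783857
[-0.46, 0.24, -0.77, -0.50, 0.16, 0.35],
[-0.43, 0.32, -0.76, -0.50, 0.16, 0.35],
[-0.39, 0.40, -0.75, -0.50, 0.16, 0.35],
[-0.35, 0.47, -0.72, -0.50, 0.16, 0.35],
[-0.31, 0.54, -0.69, -0.50, 0.16, 0.35],
[-0.26, 0.61, -0.65, -0.50, 0.16, 0.35],
[-0.22, 0.67, -0.61, -0.50, 0.16, 0.35],
[-0.17, 0.73, -0.56, -0.50, 0.16, 0.35],
[-0.11, 0.77, -0.51, -0.50, 0.16, 0.35],
```

>>> {"op": "jog_arm", "data": {"plan": [[[-0.46,0.24,-0.77,-0.5,0.16,0.35],[-0.43,0.32,-0.76,-0.5,0.16,0.35],[-0.39,0.4,-0.75,-0.5,0.16,0.35],[-0.35,0.47,-0.72,-0.5,0.16,0.35],[-0.31,0.54,-0.69,-0.5,0.16,0.35],[-0.26,0.61,-0.65,-0.5,0.16,0.35],[-0.22,0.67,-0.61,-0.5,0.16,0.35],[-0.17,0.73,-0.56,-0.5,0.16,0.35],[-0.11,0.77,-0.51,-0.5,0.16,0.35]]]}}

```text
time_s: 4.2
position: [0.4859, -0.3299, 0.2974]
tool_rot: [[0.001, 0.648, 0.762], [-0.007, -0.761, 0.648], [1.0, -0.006, 0.004]]
ft_force: [0.5, -0.1, 0.5]
grip_width: 0.0852
```

```bash
python3 o.py; python3 -c "
from par import *
plan(pre,R)"
```

```text
4.2 [-71.5339  35.9098  85.0219  78.4973 108.8072 -32.4675] [ 0.4859 -0.3299  0.2974] 0.08516986709262121 [ 0.5314 -0.0719  0.4843]
[[ 0.0009  0.6482  0.7615]
 [-0.0069 -0.7615  0.6481]
 [ 1.     -0.0058  0.0038]]
rows 4 dist 0.14944929425833398 rot 0.5659241023231252
[-0.93, 0.00, -0.02, -0.01, -0.01, -0.01],
[-0.93, 0.00, -0.02, -0.01, -0.01, -0.01],
[-0.93, 0.00, -0.02, -0.01, -0.01, -0.01],
[-0.93, -0.00, -0.02, -0.01, -0.01, -0.01],
```

>>> {"op": "jog_arm", "data": {"plan": [[[-0.93,0,-0.02,-0.01,-0.01,-0.01],[-0.93,0,-0.02,-0.01,-0.01,-0.01],[-0.93,0,-0.02,-0.01,-0.01,-0.01],[-0.9,0,-0.02,-0.01,-0.01,-0.01],[0,0,0,0,0,0]]]}}

```text
time_s: 4.7
position: [0.483, -0.3297, 0.147]
tool_rot: [[0.004, 0.646, 0.763], [-0.002, -0.763, 0.646], [1.0, -0.004, -0.002]]
ft_force: [-0.7, -0.0, 0.4]
grip_width: 0.0855
```

```bash
python3 o.py; python3 -c "
from par import *
for n in ('side','top'):
    im,d=vision.get_image(n); save(n+'1.png',im,(190,200,330,384) if n=='side' else (270,140,410,280),4 if n=='top' else 3.2)
plan(B+.022*zz,R)"
```

```text
4.7 [-71.8333  49.4101  89.5289  72.9379 104.2149 -50.8702] [ 0.483  -0.3297  0.147 ] 0.08553259509462223 [-0.6595 -0.0001  0.3985]
[[ 0.0039  0.646   0.7634]
 [-0.002  -0.7634  0.646 ]
 [ 1.     -0.004  -0.0017]]
rows 4 dist 0.12160686640245595 rot 0.32477500949934696
[-0.02, 0.01, 0.76, -0.01, 0.00, 0.00],
[-0.02, 0.01, 0.76, -0.01, 0.00, 0.00],
[-0.02, 0.01, 0.76, -0.01, 0.00, 0.00],
[-0.02, 0.01, 0.76, -0.01, 0.00, 0.00],
```

View pics/side1.png

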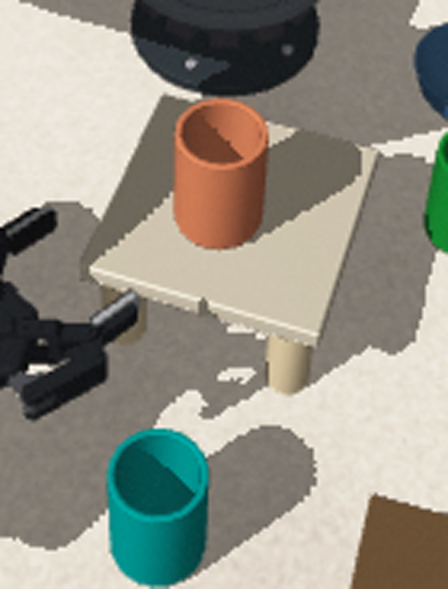

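View pics/top1.png

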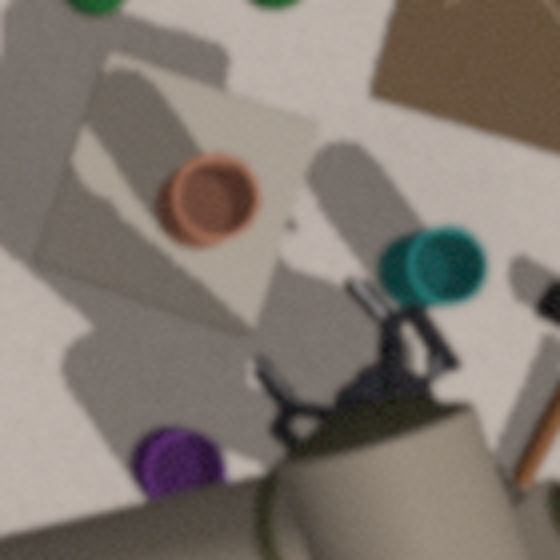

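The beaker is at side crop (220,170), between the open finger lines and clear of the purple and turquoise ones. I'll slide in.

>>> {"op": "jog_arm", "data": {"plan": [[[0.02,0.01,0.62,-0.01,0,0],[0.01,0.01,0.62,-0.01,0,0],[0.01,0.01,0.62,-0.01,0,0],[0.01,0.01,0.62,0,0,0],[0,0,0.6,0,0,0],[0,0,0,0,0,0]]]}}

```text
time_s: 5.4
position: [0.5799, -0.2495, 0.1543]
tool_rot: [[-0.002, 0.645, 0.764], [0.007, -0.764, 0.645], [1.0, 0.006, -0.003]]
ft_force: [-0.6, -1.2, 0.4]
grip_width: 0.0855
```

```bash
python3 o.py; python3 -c "
from par import *
for n in ('side','top'):
    im,d=vision.get_image(n); save(n+'2.png',im,(190,200,330,340) if n=='side' else (270,140,410,280),4)"
```

```text
5.4 [-59.3262  48.2837  90.7624  82.6621  96.0939 -49.802 ] [ 0.5799 -0.2495  0.1543] 0.08545241590330696 [-0.585  -1.1878  0.3995]
[[-0.0016  0.6455  0.7638]
 [ 0.0066 -0.7638  0.6455]
 [ 1.      0.0061 -0.0031]]
```

View pics/side2.png

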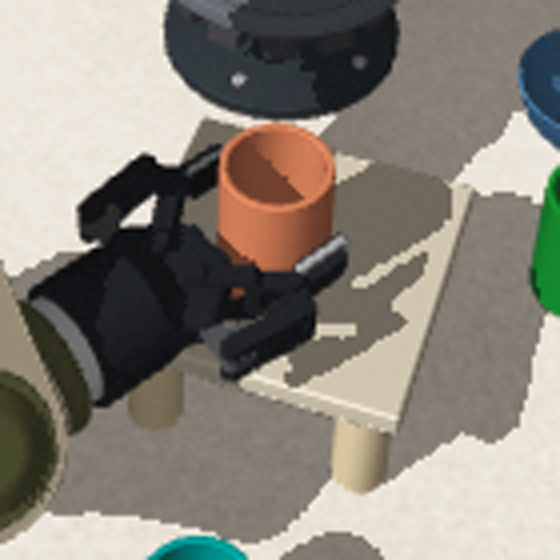

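View pics/top2.png

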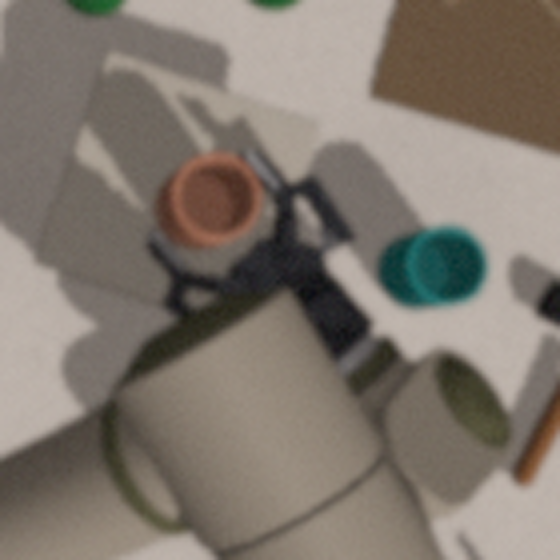

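>>> {"op": "jog_arm", "data": {"plan": [[[-0.16,0,0,0,0,0],[0,0,0,0,0,0]]]}}

```text
time_s: 5.7
position: [0.5781, -0.2527, 0.1451]
tool_rot: [[0.001, 0.642, 0.767], [0.004, -0.767, 0.642], [1.0, 0.002, -0.003]]
ft_force: [0.0, -0.1, 0.1]
grip_width: 0.0855
```

```bash
python3 o.py; python3 -c "
from par import *
plan(B+.024*zz,R)"
```

```text
5.7 [-59.6751  49.2053  90.846   82.4887  95.9997 -50.5979] [ 0.5781 -0.2527  0.1451] 0.08554457373464536 [ 0.0336 -0.0606  0.1413]
[[ 0.001   0.6418  0.7669]
 [ 0.004  -0.7669  0.6418]
 [ 1.      0.0024 -0.0033]]
rows 1 dist 0.003175554747181742 rot 0.24671779398754373
[0.07, -0.01, 0.03, 0.01, 0.02, 0.02],
```

>>> {"op": "jog_arm", "data": {"plan": [[[0.06,0,0.02,0,0,0],[0,0,0,0,0,0],[0,0,0,0,0,0]]]}}

```text
time_s: 6.0
position: [0.579, -0.2515, 0.1479]
tool_rot: [[0.001, 0.643, 0.766], [0.004, -0.766, 0.643], [1.0, 0.003, -0.003]]
ft_force: [0.2, -0.0, 0.1]
grip_width: 0.0854
```

```bash
python3 o.py
```

```text
6.0 [-59.5219  48.9247  90.8222  82.6011  95.9804 -50.3107] [ 0.579  -0.2515  0.1479] 0.08540898237214636 [ 0.1573 -0.0002  0.0797]
[[ 0.0007  0.6425  0.7663]
 [ 0.0042 -0.7663  0.6425]
 [ 1.      0.0028 -0.0032]]
```

>>> {"op": "jog_arm", "data": {"plan": [[[0,0,0,0,0,0],[0,0,0,0,0,0],[0,0,0,0,0,0],[0,0,0,0,0,0],[0,0,0,0,0,0],[0,0,0,0,0,0]]], "grip": -1, "squeeze": 35}}

```text
time_s: 6.6
position: [0.5791, -0.2514, 0.1478]
tool_rot: [[0.001, 0.643, 0.766], [0.004, -0.766, 0.643], [1.0, 0.003, -0.003]]
ft_force: [0.1, -1.6, 0.7]
grip_width: 0.0652
```

```bash
python3 o.py; python3 -c "
from par import *
for n in ('side','top'):
    im,d=vision.get_image(n); save(n+'3.png',im,(190,200,330,340) if n=='side' else (270,140,410,280),4)"
```

```text
6.6 [-59.5046  48.9356  90.8232  82.6064  95.9753 -50.315 ] [ 0.5791 -0.2514  0.1478] 0.06518866052661156 [ 0.0857 -1.5584  0.7104]
[[ 0.0007  0.6427  0.7662]
 [ 0.0041 -0.7662  0.6426]
 [ 1.      0.0027 -0.0032]]
```

View pics/side3.png

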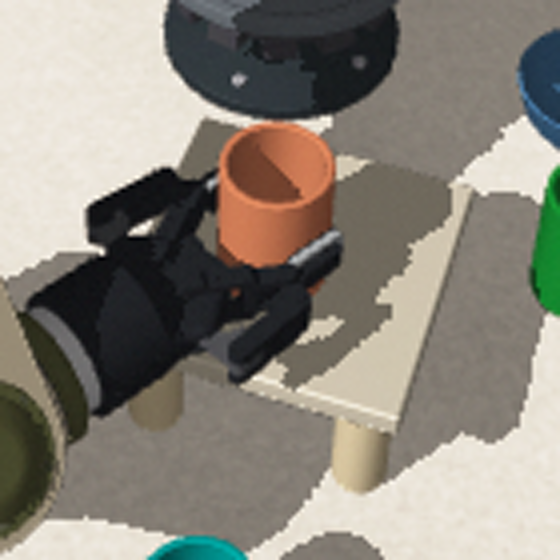

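The side crop shows both pads on the beaker wall (220,185 and 320,245), and the width is 65 mm. Lifting.

>>> {"op": "jog_arm", "data": {"plan": [[[0.3,0,0,0,0,0],[0.5,0,0,0,0,0],[0.7,0,0,0,0,0],[0.7,0,0,0,0,0],[0.7,0,0,0,0,0],[0.5,0,0,0,0,0],[0.3,0,0,0,0,0],[0,0,0,0,0,0],[0,0,0,0,0,0]]]}}

```text
time_s: 7.6
position: [0.5792, -0.2505, 0.2951]
tool_rot: [[0.002, 0.643, 0.766], [0.004, -0.766, 0.643], [1.0, 0.002, -0.004]]
ft_force: [-0.4, -0.1, -2.0]
grip_width: 0.0649
```

```bash
python3 o.py; python3 - <<'E'
from par import *
W=np.array([.5775,.0343,.157]); up=W+.0243*zz+[0,0,.13]
p=env.observe()['position']; mid=(p+up)/2-.06*zz; mid[2]=.29
q=chk(mid,R2,n=20);q=chk(up,R2,mid,R2,q,6)
plan(mid,R2)
for n in ('side','top'):
    im,d=vision.get_image(n); X=cloud(n,d).reshape(-1,3); g=im.reshape(-1,3).astype(int)
    m=(g[:,0]>g[:,2]*1.5)&(g[:,0]>80)&(np.hypot(X[:,0]-.56,X[:,1]+.267)<.06)&(X[:,2]>.15)
    zt=X[m][:,2].max(); b=X[m&(X[:,2]>zt-.008)]; print(n,m.sum(),zt,circ(b[:,:2]))
    save(n+'4.png',im,(190,180,330,320) if n=='side' else (270,140,410,280),4)
E
```

```text
7.6 [-59.4542  35.1657  86.812   84.7805  97.8994 -32.4437] [ 0.5792 -0.2505  0.2951] 0.06488945385600906 [-0.3618 -0.1158 -2.0399]
[[ 0.0018  0.6428  0.766 ]
 [ 0.0035 -0.766   0.6428]
 [ 1.      0.0015 -0.0037]]
0 [-59.4  35.   86.9  84.8  97.9 -32.4] dq 0.1 wr [ 0.382 -0.416  0.296] t [ 0.579 -0.25   0.295]
3 [-59.1  33.9  89.7  84.8  97.4 -61. ] dq 9.5 wr [ 0.376 -0.399  0.295] t [ 0.574 -0.234  0.294]
6 [-58.6  32.8  92.4  84.9  96.9 -89.6] dq 9.5 wr [ 0.37  -0.382  0.294] t [ 0.568 -0.217  0.294]
9 [ -58.2   31.8   95.1   85.    96.4 -118.2] dq 9.5 wr [ 0.365 -0.365  0.293] t [ 0.562 -0.2    0.293]
12 [ -57.7   30.8   97.6   85.2   95.9 -146.7] dq 9.5 wr [ 0.359 -0.349  0.292] t [ 0.557 -0.183  0.292]
IK fail 14
IK fail 0
rows 22 dist 0.11786035956878363 rot 179.911864455858
[-0.01, -0.12, 0.05, -0.00, -0.00, -0.95],
[0.01, -0.12, 0.05, -0.00, -0.00, -0.95],
[0.03, -0.12, 0.05, -0.00, -0.00, -0.95],
[0.05, -0.12, 0.05, -0.00, -0.00, -0.95],
[0.06, -0.11, 0.05, -0.00, -0.00, -0.95],
[0.08, -0.10, 0.05, -0.00, -0.00, -0.95],
[0.09, -0.09, 0.05, -0.00, -0.00, -0.95],
[0.10, -0.07, 0.05, -0.00, -0.00, -0.95],
[0.11, -0.06, 0.05, -0.00, -0.00, -0.95],
[0.12, -0.04, 0.05, -0.00, -0.00, -0.95],
[0.12, -0.02, 0.05, -0.00, -0.00, -0.95],
[0.12, -0.01, 0.05, -0.00, -0.00, -0.95],
[0.12, 0.01, 0.05, -0.00, -0.00, -0.95],
[0.12, 0.03, 0.05, -0.00, -0.00, -0.95],
[0.12, 0.05, 0.05, -0.00, -0.00, -0.95],
[0.11, 0.06, 0.05, -0.00, -0.00, -0.95],
[0.10, 0.08, 0.05, -0.00, -0.00, -0.95],
[0.09, 0.09, 0.05, -0.00, -0.00, -0.95],
[0.07, 0.10, 0.05, -0.00, -0.00, -0.95],
[0.06, 0.11, 0.05, -0.00, -0.00, -0.95],
[0.04, 0.12, 0.05, -0.00, -0.00, -0.95],
[0.02, 0.12, 0.05, -0.00, -0.00, -0.95],
side 1079 0.34702669322316715 (array([ 0.561, -0.267]), np.float64(0.030340565278028624))
top 570 0.34715484987565953 (array([ 0.559, -0.264]), np.float64(0.03021236625824942))
```

View pics/side4.png

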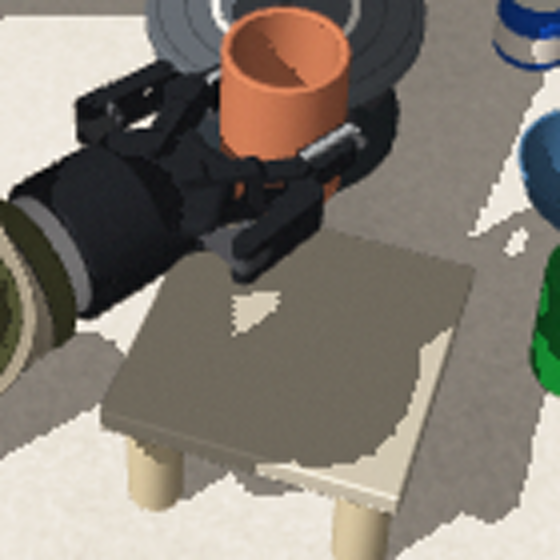

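>>> {"op": "jog_arm", "data": {"plan": [[[0,0,-0.1,0,0,0.5],[0,0,-0.12,0,0,0.9],[0,0,-0.12,0,0,0.95],[0,0,-0.12,0,0,0.95],[0,0,-0.12,0,0,0.95],[0,0,-0.12,0,0,0.95],[0,0,-0.12,0,0,0.95],[0,0,-0.12,0,0,0.95],[0,0,-0.12,0,0,0.95],[0,0,-0.12,0,0,0.95]]]}}

```text
time_s: 8.7
position: [0.543, -0.2812, 0.2949]
tool_rot: [[0.628, 0.135, 0.766], [-0.748, -0.166, 0.643], [0.214, -0.977, -0.003]]
ft_force: [-0.4, -0.3, -2.0]
grip_width: 0.0652
```

>>> {"op": "jog_arm", "data": {"plan": [[[0,0,0,0,0,0.95],[0,0,0,0,0,0.95],[0,0,0,0,0,0.95],[0,0,0,0,0,0.95],[0,0,0,0,0,0.95],[0,0,0,0,0,0.95],[0,0,0,0,0,0.95],[0,0,0,0,0,0.95],[0,0,0,0,0,0.95],[0,0,0,0,0,0.95]]]}}

```text
time_s: 9.7
position: [0.5431, -0.2811, 0.2949]
tool_rot: [[0.225, -0.602, 0.766], [-0.273, 0.716, 0.643], [-0.935, -0.353, -0.003]]
ft_force: [0.4, 0.7, -1.6]
grip_width: 0.0649
```

```bash
python3 o.py; python3 - <<'E'
from par import *
W=np.array([.5775,.0343,.157]); up=W+.0243*zz+[0,0,.12]
q=chk(up,R2,n=12)
plan(up,R2)
E
```

```text
9.7 [-64.2537  35.2086  86.8083  82.1899 101.9541 126.4426] [ 0.5431 -0.2811  0.2949] 0.0649383921472951 [ 0.3997  0.7208 -1.5577]
[[ 0.2251 -0.602   0.7661]
 [-0.2726  0.716   0.6427]
 [-0.9354 -0.3535 -0.0029]]
0 [-64.2  35.1  86.9  82.2 101.9 126.4] dq 0.1 wr [ 0.346 -0.447  0.295] t [ 0.543 -0.281  0.295]
3 [-58.7  31.6  96.   84.6  96.8 126.5] dq 2.8 wr [ 0.359 -0.364  0.291] t [ 0.556 -0.198  0.29 ]
6 [-51.6  29.1 103.3  88.8  91.1 127.3] dq 2.5 wr [ 0.372 -0.281  0.286] t [ 0.57  -0.116  0.286]
9 [-42.9  27.4 108.7  95.1  85.1 128.5] dq 3.1 wr [ 0.385 -0.198  0.282] t [ 0.583 -0.033  0.281]
12 [-32.6  26.9 111.7 103.2  78.6 130.1] dq 3.6 wr [ 0.399 -0.116  0.277] t [0.596 0.05  0.277]
rows 9 dist 0.3357294224545717 rot 20.701317083544616
[-0.17, 0.59, 0.70, 0.00, -0.00, 0.27],
[-0.15, 0.59, 0.70, 0.00, -0.00, 0.27],
[-0.12, 0.60, 0.70, 0.00, -0.00, 0.27],
[-0.10, 0.60, 0.70, 0.00, -0.00, 0.27],
[-0.07, 0.61, 0.70, 0.00, -0.00, 0.27],
[-0.05, 0.61, 0.70, 0.00, -0.00, 0.27],
[-0.02, 0.61, 0.70, 0.00, -0.00, 0.27],
[0.00, 0.61, 0.70, 0.00, -0.00, 0.27],
[0.02, 0.61, 0.70, 0.00, -0.00, 0.27],
```

>>> {"op": "jog_arm", "data": {"plan": [[[-0.1,0.3,0.35,0,0,0.27],[-0.15,0.59,0.7,0,0,0.27],[-0.12,0.6,0.7,0,0,0.27],[-0.1,0.6,0.7,0,0,0.27],[-0.07,0.61,0.7,0,0,0.27],[-0.05,0.61,0.7,0,0,0.27],[-0.02,0.61,0.7,0,0,0.27],[0,0.61,0.7,0,0,0.27],[0,0.5,0.6,0,0,0.27],[0,0.25,0.3,0,0,0]]]}}

```text
time_s: 10.7
position: [0.5942, 0.0428, 0.2776]
tool_rot: [[-0.003, -0.644, 0.765], [-0.004, 0.765, 0.644], [-1.0, -0.001, -0.004]]
ft_force: [1.0, -1.0, -1.6]
grip_width: 0.0648
```

>>> {"op": "jog_arm", "data": {"plan": [[[0,0,0,0,0,0],[0,0,0,0,0,0]]]}}

```text
time_s: 10.9
position: [0.5947, 0.0401, 0.2781]
tool_rot: [[-0.0, -0.643, 0.766], [-0.005, 0.766, 0.643], [-1.0, -0.004, -0.004]]
ft_force: [-0.0, -0.5, -0.9]
grip_width: 0.065
```

```bash
python3 o.py; python3 - <<'E'
from par import *
W=np.array([.5775,.0343,.157]); up=W+.0243*zz+[0,0,.12]
plan(up,R2)
for n in ('side','top'):
    im,d=vision.get_image(n); X=cloud(n,d).reshape(-1,3); g=im.reshape(-1,3).astype(int)
    m=(g[:,0]>g[:,2]*1.5)&(g[:,0]>80)&(np.hypot(X[:,0]-.58,X[:,1]-.03)<.07)&(X[:,2]>.15)
    Y=X[m]; print(n,m.sum(),Y.min(0),Y.max(0))
    ft=Y[Y[:,2]>np.percentile(Y[:,2],98)-.006]; print('foot',cv2.minEnclosingCircle(ft[:,:2].astype(np.float32)),np.median(ft[:,2]))
    s=least_squares(lambda p: np.hypot(*(Y[Y[:,2]<.31][:,:2]-p).T)-.033,[.577,.034],loss='soft_l1',f_scale=.002); print('wall',s.x)
    save(n+'5.png',im,(190,100,330,240) if n=='side' else (160,110,300,250),4)
E
```

```text
10.9 [-33.894   26.8718 111.3098 101.9941  79.1851 130.4844] [0.5947 0.0401 0.2781] 0.06501177671762746 [-0.0054 -0.5439 -0.9081]
[[-0.0003 -0.6429  0.7659]
 [-0.0054  0.7659  0.6429]
 [-1.     -0.0039 -0.0037]]
rows 1 dist 0.010009365505918136 rot 0.31068189109313576
[0.03, 0.17, 0.19, 0.00, -0.02, 0.03],
side 656 [ 0.544 -0.02   0.235] [0.609 0.054 0.331]
foot ((0.5757054090499878, 0.023395951837301254), 0.034187834709882736) 0.3271459809836678
wall [0.577 0.025]
top 542 [ 0.542 -0.007  0.233] [0.605 0.054 0.334]
foot ((0.574526846408844, 0.025415265932679176), 0.03132174536585808) 0.327867690024678
wall [0.576 0.026]
```

View pics/side5.png

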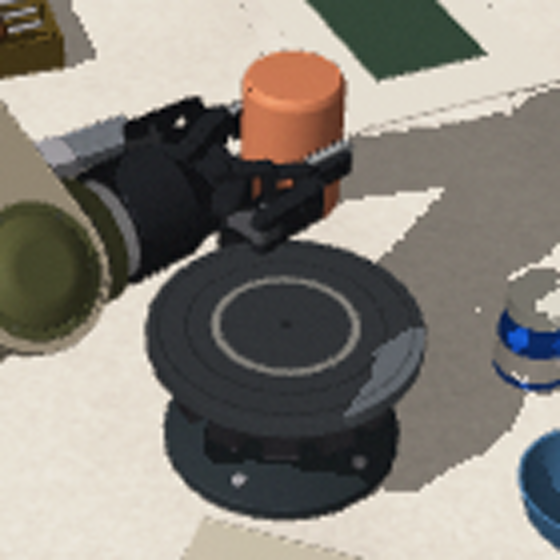

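View pics/top5.png

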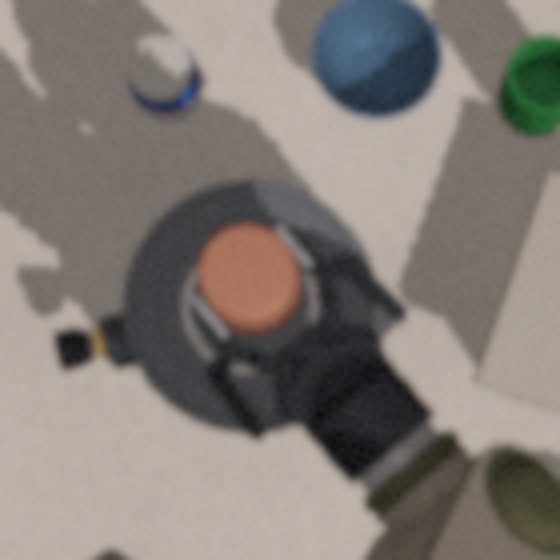

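>>> {"op": "jog_arm", "data": {"plan": [[[0,0.16,0.17,0,0,0],[0.3,0,0,0,0,0],[0.5,0,0,0,0,0],[0.5,0,0,0,0,0],[0.5,0,0,0,0,0],[0.4,0,0,0,0,0],[0.2,0,0,0,0,0],[0.1,0,0,0,0,0],[0,0,0,0,0,0],[0,0,0,0,0,0]]]}}

```text
time_s: 12.0
position: [0.5958, 0.0489, 0.1792]
tool_rot: [[0.001, -0.643, 0.766], [-0.006, 0.766, 0.643], [-1.0, -0.006, -0.003]]
ft_force: [0.2, -0.0, -1.5]
grip_width: 0.0647
```

```bash
python3 o.py; python3 - <<'E'
from par import *
W=np.array([.5775,.0343,.1572]); plan(W+.0243*zz,R2)
for n in ('side','top'):
    im,d=vision.get_image(n); X=cloud(n,d).reshape(-1,3); g=im.reshape(-1,3).astype(int)
    m=(g[:,0]>g[:,2]*1.5)&(g[:,0]>80)&(np.hypot(X[:,0]-.58,X[:,1]-.03)<.07)&(X[:,2]>.118)
    Y=X[m]; print(n,m.sum(),Y.min(0),Y.max(0))
    Y=Y[Y[:,2]<.205]; s=least_squares(lambda p: np.hypot(*(Y[:,:2]-p).T)-.033,[.577,.034],loss='soft_l1',f_scale=.002); print('wall',s.x)
    save(n+'6.png',im,(190,120,330,260) if n=='side' else (160,110,300,250),4)
E
```

```text
12.0 [-32.7447  39.9812 115.2913 105.6998  82.7176 113.4279] [0.5958 0.0489 0.1792] 0.06472994621821522 [ 0.2125 -0.0314 -1.4755]
[[ 0.0014 -0.6426  0.7662]
 [-0.0061  0.7662  0.6426]
 [-1.     -0.0056 -0.0029]]
rows 1 dist 0.022027044457969106 rot 0.3589046629624278
[0.55, 0.02, 0.02, -0.00, -0.02, 0.04],
side 579 [ 0.546 -0.003  0.139] [0.611 0.065 0.232]
wall [0.578 0.034]
top 398 [0.543 0.002 0.134] [0.603 0.066 0.237]
wall [0.577 0.035]
```

View pics/side6.png

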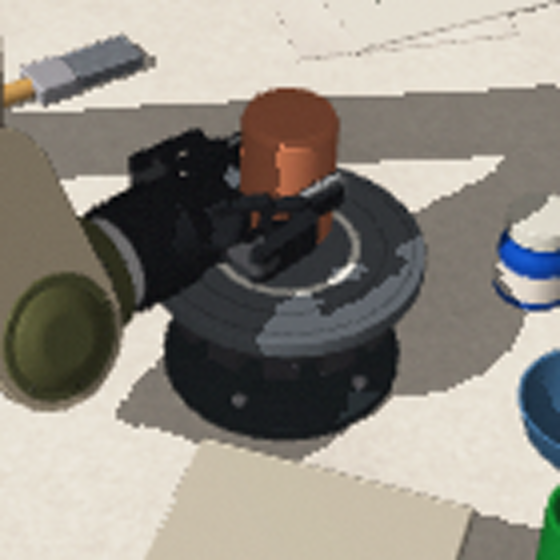

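The beaker is over the ring, wall fits (0.578, 0.034) and (0.577, 0.035), with 22 mm still to go down. Lowering slowly.

>>> {"op": "jog_arm", "data": {"plan": [[[0.1,0,0,0,0,0.04],[0.15,0,0,0,0,0],[0.12,0,0,0,0,0],[0.05,0,0,0,0,0],[0.03,0,0,0,0,0],[0,0,0,0,0,0]]]}}

```text
time_s: 12.7
position: [0.5958, 0.0489, 0.1604]
tool_rot: [[-0.004, -0.643, 0.766], [-0.001, 0.766, 0.643], [-1.0, 0.002, -0.003]]
ft_force: [-0.1, 0.2, -1.1]
grip_width: 0.0649
```

```bash
python3 o.py
```

```text
12.7 [-32.7538  42.6323 115.5968 106.0188  83.5057 110.9776] [0.5958 0.0489 0.1604] 0.0648638493277036 [-0.1346  0.1987 -1.1188]
[[-0.0036 -0.6427  0.7661]
 [-0.0009  0.7661  0.6427]
 [-1.      0.0016 -0.0033]]
```

>>> {"op": "jog_arm", "data": {"plan": [[[0.03,0,0,0,0,0],[0.03,0,0,0,0,0],[0,0,0,0,0,0]]]}}

```text
time_s: 13.0
position: [0.5957, 0.0489, 0.1581]
tool_rot: [[-0.003, -0.643, 0.766], [-0.001, 0.766, 0.643], [-1.0, 0.001, -0.003]]
ft_force: [-0.4, -0.4, -0.4]
grip_width: 0.0648
```

```bash
python3 o.py
```

```text
13.0 [-32.7565  42.959  115.629  106.057   83.6064 110.6151] [0.5957 0.0489 0.1581] 0.06484371664692637 [-0.4081 -0.4401 -0.4497]
[[-0.0034 -0.6427  0.7661]
 [-0.0011  0.7661  0.6427]
 [-1.      0.0013 -0.0033]]
```

>>> {"op": "jog_arm", "data": {"plan": [[[0.02,0,0,0,0,0],[0.01,0,0,0,0,0],[0,0,0,0,0,0]]]}}

```text
time_s: 13.3
position: [0.5957, 0.0489, 0.1574]
tool_rot: [[-0.002, -0.643, 0.766], [-0.001, 0.766, 0.643], [-1.0, 0.001, -0.002]]
ft_force: [-1.3, -1.0, 1.9]
grip_width: 0.0648
```

>>> {"op": "jog_arm", "data": {"plan": [[[0.02,0,0,0,0,0],[0,0,0,0,0,0]]]}}

```text
time_s: 13.5
position: [0.5956, 0.0488, 0.1573]
tool_rot: [[-0.0, -0.643, 0.766], [0.0, 0.766, 0.643], [-1.0, 0.0, -0.0]]
ft_force: [-4.1, -0.8, 6.9]
grip_width: 0.0651
```

Contact at about 8 N. Releasing.

>>> {"op": "jog_arm", "data": {"plan": [[[0,0,0,0,0,0],[0,0,0,0,0,0],[0,0,0,0,0,0],[0,0,0,0,0,0],[0,0,0,0,0,0],[0,0,0,0,0,0]]], "grip": 1}}

```text
time_s: 14.1
position: [0.5957, 0.0489, 0.1562]
tool_rot: [[-0.003, -0.643, 0.766], [-0.001, 0.766, 0.643], [-1.0, 0.001, -0.003]]
ft_force: [0.8, -0.8, -0.3]
grip_width: 0.0854
```

```bash
python3 o.py; python3 - <<'E'
from par import *
for n in ('side','top'):
    im,d=vision.get_image(n); X=cloud(n,d).reshape(-1,3); g=im.reshape(-1,3).astype(int)
    m=(g[:,0]>g[:,2]*1.5)&(g[:,0]>80)&(np.hypot(X[:,0]-.58,X[:,1]-.03)<.07)&(X[:,2]>.118)
    Y=X[m]; print(n,m.sum(),Y.min(0),Y.max(0))
    Y=Y[Y[:,2]<.195]; s=least_squares(lambda p: np.hypot(*(Y[:,:2]-p).T)-.033,[.577,.034],loss='soft_l1',f_scale=.002); print('wall',s.x)
    save(n+'7.png',im,(190,120,330,260) if n=='side' else (160,110,300,250),4)
E
```

```text
14.1 [-32.7542  43.2405 115.6502 106.0877  83.6896 110.3238] [0.5957 0.0489 0.1562] 0.08543984913911136 [ 0.8028 -0.8151 -0.3074]
[[-0.0034 -0.6427  0.7661]
 [-0.0011  0.7661  0.6427]
 [-1.      0.0014 -0.0033]]
side 615 [ 0.546 -0.003  0.12 ] [0.609 0.063 0.21 ]
wall [0.577 0.034]
top 387 [0.543 0.002 0.157] [0.603 0.065 0.213]
wall [0.576 0.035]
```

View pics/side7.png

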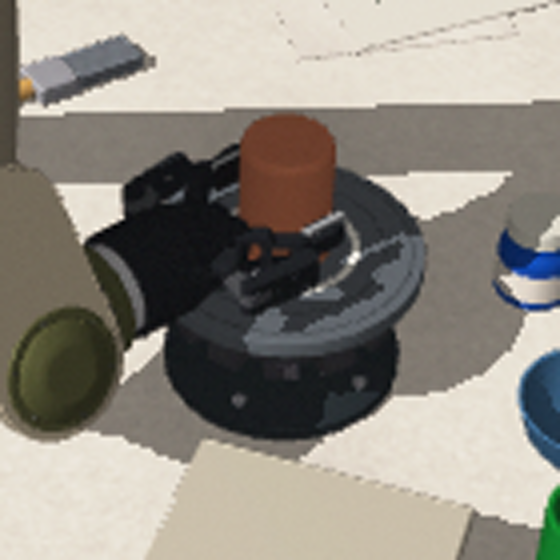

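View pics/top7.png

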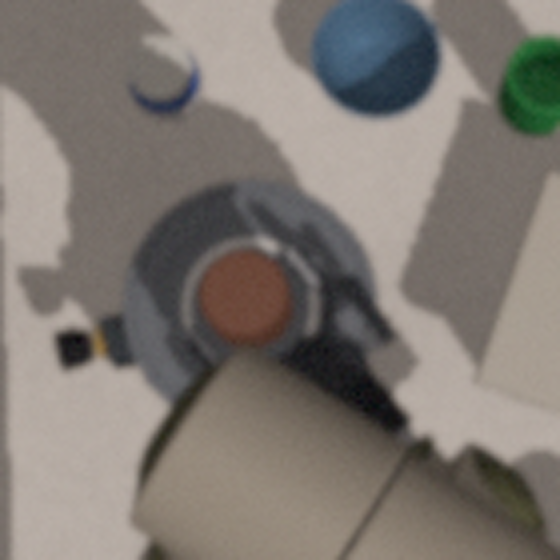

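Beaker upright and centred at (0.577, 0.035), fingers open on both sides. Backing straight out.

>>> {"op": "jog_arm", "data": {"plan": [[[-0.02,0,-0.2,0,0,0],[-0.02,0,-0.4,0,0,0],[0,0,-0.5,0,0,0],[0,0,-0.6,0,0,0],[0,0,-0.7,0,0,0],[0,0,-0.6,0,0,0],[0,0,0,0,0,0]]]}}

```text
time_s: 14.9
position: [0.5029, -0.0306, 0.1583]
tool_rot: [[-0.004, -0.64, 0.769], [-0.0, 0.769, 0.64], [-1.0, 0.002, -0.003]]
ft_force: [1.0, 0.6, -0.3]
grip_width: 0.0853
```

```bash
python3 o.py; python3 - <<'E'
from par import *
c=np.array([.5775,.0343]); a=102.3; u=np.array([np.cos(np.radians(a)),np.sin(np.radians(a)),0])
K=np.array([c[0],c[1],.065])+.146*u; print('knob',K,u)
for s in (1,-1):
    y=s*np.array([u[1],-u[0],0]); z=np.array([0,0,-1.]); Rk=Ro.from_matrix(np.c_[np.cross(y,z),y,z])
    p=env.observe()['position']; A=p+[0,0,.2]
    print(s); 
    q=chk(A,Ro.from_matrix(env.observe()['tool_rot']),n=3)
    for sol in ik(K+[0,0,-.02],Rk,n=10): print('sol',sol.round(1))
    q2=chk(K+[0,0,.15],Rk,A,None,q,24)
E
```

```text
14.9 [-51.5694  42.8354 124.3527  88.6601  90.1306 102.9211] [ 0.5029 -0.0306  0.1583] 0.08530409696709132 [ 0.959   0.5934 -0.3285]
[[-0.0035 -0.6397  0.7687]
 [-0.0004  0.7687  0.6397]
 [-1.      0.002  -0.003 ]]
knob [0.546 0.177 0.065] [-0.213  0.977  0.   ]
1
0 [-51.6  42.5 124.5  88.7  90.1 103.1] dq 0.3 wr [ 0.305 -0.195  0.159] t [ 0.503 -0.031  0.158]
3 [-51.6  13.3 113.6  89.1  91.  143.2] dq 13.5 wr [ 0.305 -0.195  0.359] t [ 0.503 -0.031  0.358]
sol [ 6.1 35.2 84.9 -0.  59.8 -6.2]
0 [-51.6  13.3 113.6  89.1  91.  143.2] dq 0.0 wr [ 0.305 -0.195  0.359] t [ 0.503 -0.031  0.358]
3 [-46.3   6.9 118.5  91.8  73.8 155.9] dq 6.1 wr [ 0.286 -0.13   0.376] t [ 0.508 -0.005  0.34 ]
IK fail 5
-1
0 [-51.6  42.5 124.5  88.7  90.1 103.1] dq 0.3 wr [ 0.305 -0.195  0.159] t [ 0.503 -0.031  0.158]
3 [-51.6  13.3 113.6  89.1  91.  143.2] dq 13.5 wr [ 0.305 -0.195  0.359] t [ 0.503 -0.031  0.358]
0 [-51.6  13.3 113.6  89.1  91.  143.2] dq 0.0 wr [ 0.305 -0.195  0.359] t [ 0.503 -0.031  0.358]
3 [-47.3  11.9 108.9  79.7  86.9 143.7] dq 3.1 wr [ 0.33  -0.185  0.387] t [ 0.508 -0.005  0.34 ]
6 [-41.7  11.  104.   69.9  82.8 145.7] dq 3.3 wr [ 0.36  -0.163  0.415] t [0.514 0.021 0.322]
9 [-34.8  10.8  98.9  59.5  79.  149. ] dq 3.6 wr [ 0.392 -0.13   0.442] t [0.519 0.047 0.305]
12 [-27.   11.5  93.8  48.1  76.  153.7] dq 3.9 wr [ 0.426 -0.086  0.464] t [0.525 0.073 0.287]
15 [-18.6  13.3  88.6  35.8  74.7 159.3] dq 4.1 wr [ 0.46  -0.031  0.48 ] t [0.53  0.099 0.269]
IK fail 18
```

```bash
cat >> par.py <<'E'
c=np.array([.5775,.0343]); ua=102.3; u=np.array([np.cos(np.radians(ua)),np.sin(np.radians(ua)),0])
K=np.array([c[0],c[1],.065])+.146*u
y_=np.array([u[1],-u[0],0]); z_=np.array([0,0,-1.]); Rk=Ro.from_matrix(np.c_[np.cross(y_,z_),y_,z_])
E
python3 - <<'E'
from par import *
s=env.observe(); R0=Ro.from_matrix(s['tool_rot']); A=s['position']+[-.02,0,.2]; RA=R0*Ro.from_euler('z',-110,degrees=True)
q=chk(A,RA,n=12); q=chk(K+[0,0,.26],Rk,A,RA,q,15); q=chk(K+[0,0,-.02],Rk,K+[0,0,.26],Rk,q,6)
plan(A,RA)
print('then');plan(K+[0,0,.26],Rk,p0=A,R0=RA)
E
```

```text
0 [-51.6  42.5 124.5  88.7  90.1 103.1] dq 0.3 wr [ 0.305 -0.195  0.159] t [ 0.503 -0.031  0.158]
3 [-52.2  34.1 123.9  88.1  90.6  84.6] dq 6.1 wr [ 0.3   -0.195  0.209] t [ 0.498 -0.031  0.208]
6 [-52.9  26.  122.2  87.6  91.3  66.9] dq 5.8 wr [ 0.295 -0.195  0.259] t [ 0.493 -0.031  0.258]
9 [-53.6  18.5 119.5  87.4  92.1  49.6] dq 5.7 wr [ 0.29  -0.195  0.309] t [ 0.488 -0.031  0.308]
12 [-54.3  11.8 115.9  87.4  93.1  32.3] dq 5.8 wr [ 0.285 -0.195  0.359] t [ 0.483 -0.031  0.358]
0 [-54.3  11.8 115.9  87.4  93.1  32.3] dq 0.0 wr [ 0.285 -0.195  0.359] t [ 0.483 -0.031  0.358]
3 [-45.7  13.7 102.3  73.2  96.7  23.4] dq 4.8 wr [ 0.362 -0.203  0.405] t [0.496 0.011 0.352]
6 [-34.8  15.   88.5  58.   98.6  16.6] dq 5.3 wr [ 0.441 -0.164  0.467] t [0.508 0.052 0.345]
9 [-22.1  16.5  75.8  40.8  99.9  10.2] dq 6.0 wr [ 0.506 -0.079  0.529] t [0.521 0.094 0.338]
12 [ -8.1  18.8  65.5  21.2 100.5   2.8] dq 6.8 wr [0.544 0.041 0.571] t [0.534 0.135 0.332]
15 [ 6.1 21.8 59.1  0.  99.1 -6.2] dq 7.2 wr [0.546 0.177 0.583] t [0.546 0.177 0.325]
0 [ 6.1 21.8 59.1  0.  99.1 -6.2] dq 0.0 wr [0
[... 914 characters left out ...]
3, 0.27, -0.05, -0.70, -0.64],
[-0.11, -0.04, 0.28, -0.05, -0.70, -0.64],
[-0.07, -0.06, 0.29, -0.05, -0.70, -0.64],
[-0.04, -0.06, 0.30, -0.05, -0.70, -0.64],
[-0.00, -0.07, 0.30, -0.05, -0.70, -0.64],
[0.04, -0.07, 0.30, -0.05, -0.70, -0.64],
[0.07, -0.06, 0.29, -0.05, -0.70, -0.64],
[0.11, -0.06, 0.28, -0.05, -0.70, -0.64],
[0.14, -0.05, 0.27, -0.05, -0.70, -0.64],
[0.17, -0.03, 0.25, -0.05, -0.70, -0.64],
[0.20, -0.02, 0.23, -0.05, -0.70, -0.64],
[0.22, 0.00, 0.21, -0.05, -0.70, -0.64],
[0.24, 0.02, 0.18, -0.05, -0.70, -0.64],
[0.26, 0.05, 0.16, -0.05, -0.70, -0.64],
[0.27, 0.07, 0.13, -0.05, -0.70, -0.64],
[0.27, 0.10, 0.10, -0.05, -0.70, -0.64],
[0.27, 0.12, 0.07, -0.05, -0.70, -0.64],
```

>>> {"op": "jog_arm", "data": {"plan": [[[-0.5,0,-0.1,0,0,0],[-0.9,0,-0.2,0,0,0],[-0.9,0,-0.1,0,0,-0.3],[-0.85,-0.3,0,0,0,-0.98],[-0.8,-0.4,0,0,0,-0.98],[-0.7,-0.5,0,0,0,-0.98],[-0.3,-0.3,0,0,0,-0.98],[0,0,0,0,0,-0.98],[0,0,0,0,0,-0.98],[0,0,0,0,0,-0.98]]]}}

```text
time_s: 15.9
position: [0.5143, -0.0642, 0.3686]
tool_rot: [[0.566, -0.306, 0.766], [-0.676, 0.36, 0.643], [-0.472, -0.881, -0.003]]
ft_force: [0.4, -0.5, 0.5]
grip_width: 0.0855
```

>>> {"op": "jog_arm", "data": {"plan": [[[0,0,0,0,0,-0.98],[0,0,0,0,0,-0.98],[0,0,0,0,0,-0.98],[0,0,0,0,0,-0.98],[0,0,0,0,0,-0.98]]]}}

```text
time_s: 16.4
position: [0.5143, -0.0642, 0.3685]
tool_rot: [[0.625, 0.152, 0.766], [-0.743, -0.186, 0.643], [0.24, -0.971, -0.003]]
ft_force: [1.1, 0.2, -0.5]
grip_width: 0.0854
```

```bash
python3 o.py; python3 - <<'E'
from par import *
q=chk(K+[0,0,.26],Rk,n=15)
plan(K+[0,0,.26],Rk)
E
```

```text
16.4 [-53.3878  14.932  108.6432  87.9606  92.7586  42.4749] [ 0.5143 -0.0642  0.3685] 0.08540270106414716 [ 1.1225  0.1754 -0.4927]
[[ 0.625   0.1523  0.7656]
 [-0.7427 -0.1857  0.6433]
 [ 0.2402 -0.9707 -0.003 ]]
0 [-53.4  14.9 108.7  88.   92.7  42.5] dq 0.1 wr [ 0.317 -0.23   0.369] t [ 0.514 -0.064  0.368]
3 [-45.7  17.   96.2  73.6  98.7  31.2] dq 4.8 wr [ 0.391 -0.233  0.41 ] t [ 0.521 -0.016  0.36 ]
6 [-35.4  18.   83.5  58.3 101.9  21.7] dq 5.3 wr [ 0.466 -0.188  0.47 ] t [0.527 0.032 0.351]
9 [-22.9  18.7  72.2  41.  103.1  12.7] dq 6.0 wr [ 0.526 -0.095  0.531] t [0.534 0.08  0.342]
12 [ -8.7  19.9  63.6  21.4 102.5   3.4] dq 6.8 wr [0.555 0.034 0.573] t [0.54  0.129 0.334]
15 [ 6.1 21.8 59.1 -0.  99.1 -6.2] dq 7.2 wr [0.546 0.177 0.583] t [0.546 0.177 0.325]
rows 18 dist 0.24716872561874986 rot 150.847374438161
[-0.24, 0.00, 0.25, -0.09, -0.71, -0.67],
[-0.21, -0.02, 0.27, -0.09, -0.71, -0.67],
[-0.17, -0.05, 0.29, -0.09, -0.71, -0.67],
[-0.14, -0.06, 0.31, -0.09, -0.71, -0.67],
[-0.10, -0.08, 0.32, -0.09, -0.71, -0.67],
[-0.05, -0.09, 0.33, -0.09, -0.71, -0.67],
[-0.01, -0.10, 0.33, -0.09, -0.71, -0.67],
[0.04, -0.10, 0.33, -0.09, -0.71, -0.67],
[0.08, -0.10, 0.32, -0.09, -0.71, -0.67],
[0.12, -0.09, 0.31, -0.09, -0.71, -0.67],
[0.16, -0.08, 0.29, -0.09, -0.71, -0.67],
[0.20, -0.07, 0.27, -0.09, -0.71, -0.67],
[0.23, -0.05, 0.25, -0.09, -0.71, -0.67],
[0.26, -0.03, 0.22, -0.09, -0.71, -0.67],
[0.29, -0.00, 0.19, -0.09, -0.71, -0.67],
[0.30, 0.02, 0.16, -0.09, -0.71, -0.67],
[0.31, 0.05, 0.13, -0.09, -0.71, -0.67],
[0.32, 0.08, 0.09, -0.09, -0.71, -0.67],
```

>>> {"op": "jog_arm", "data": {"plan": [[[-0.24,0,0.25,-0.09,-0.71,-0.67],[-0.21,-0.02,0.27,-0.09,-0.71,-0.67],[-0.17,-0.05,0.29,-0.09,-0.71,-0.67],[-0.14,-0.06,0.31,-0.09,-0.71,-0.67],[-0.1,-0.08,0.32,-0.09,-0.71,-0.67],[-0.05,-0.09,0.33,-0.09,-0.71,-0.67],[-0.01,-0.1,0.33,-0.09,-0.71,-0.67],[0.04,-0.1,0.33,-0.09,-0.71,-0.67],[0.08,-0.1,0.32,-0.09,-0.71,-0.67],[0.12,-0.09,0.31,-0.09,-0.71,-0.67]]]}}

```text
time_s: 17.4
position: [0.5318, 0.0704, 0.3435]
tool_rot: [[0.568, 0.821, 0.06], [0.537, -0.425, 0.729], [0.624, -0.381, -0.682]]
ft_force: [0.8, -0.3, 0.7]
grip_width: 0.0856
```

>>> {"op": "jog_arm", "data": {"plan": [[[0.16,-0.08,0.29,-0.09,-0.71,-0.67],[0.2,-0.07,0.27,-0.09,-0.71,-0.67],[0.23,-0.05,0.25,-0.09,-0.71,-0.67],[0.26,-0.03,0.22,-0.09,-0.71,-0.67],[0.29,0,0.19,-0.09,-0.71,-0.67],[0.3,0.02,0.16,-0.09,-0.71,-0.67],[0.31,0.05,0.13,-0.09,-0.71,-0.67],[0.32,0.08,0.09,-0.09,-0.71,-0.67]]]}}

```text
time_s: 18.2
position: [0.5451, 0.1773, 0.3227]
tool_rot: [[-0.221, 0.975, 0.003], [0.975, 0.221, -0.014], [-0.014, -0.0, -1.0]]
ft_force: [0.4, 0.1, 0.5]
grip_width: 0.086
```

```bash
python3 o.py; python3 - <<'E'
from par import *
plan(K+[0,0,.14],Rk)
for n in ('side','top'):
    im,d=vision.get_image(n); X=cloud(n,d).reshape(-1,3); g=im.reshape(-1,3).astype(int)
    m=(g[:,0]>g[:,2]*1.5)&(g[:,0]>80)&(np.hypot(X[:,0]-.58,X[:,1]-.03)<.07)&(X[:,2]>.118)
    Y=X[m]; print(n,m.sum(),Y.min(0),Y.max(0))
    Y=Y[Y[:,2]<.195]; s=least_squares(lambda p: np.hypot(*(Y[:,:2]-p).T)-.033,[.577,.034],loss='soft_l1',f_scale=.002); print('wall',s.x)
    print(proj(n,K), proj(n,env.observe()['position']))
    save(n+'8.png',im,(190,80,330,220) if n=='side' else (150,110,290,250),4)
E
```

```text
18.2 [ 6.566  21.762  59.5345 -0.8354 98.6368 -6.3301] [0.5451 0.1773 0.3227] 0.0859890577799459 [0.3726 0.1374 0.516 ]
[[-0.221   0.9753  0.0028]
 [ 0.9752  0.221  -0.0142]
 [-0.0145 -0.0004 -0.9999]]
rows 3 dist 0.11772645643154865 rot 0.952619689662107
[0.01, 0.01, 0.98, -0.00, 0.03, 0.02],
[0.00, 0.01, 0.98, -0.00, 0.03, 0.02],
[-0.00, 0.01, 0.98, -0.00, 0.03, 0.02],
side 825 [ 0.545 -0.004  0.118] [0.61  0.066 0.21 ]
wall [0.577 0.034]
[248.63  162.028] [249.207  88.586]
top 426 [0.543 0.002 0.118] [0.604 0.065 0.212]
wall [0.576 0.035]
[178.579 196.806] [161.513 189.28 ]
```

View pics/side8.png

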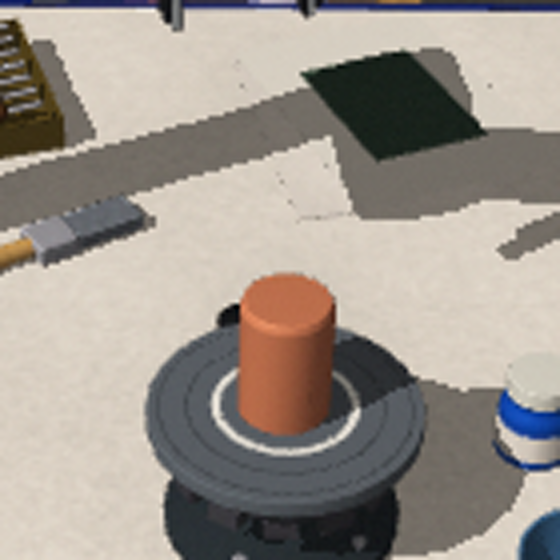

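View pics/top8.png

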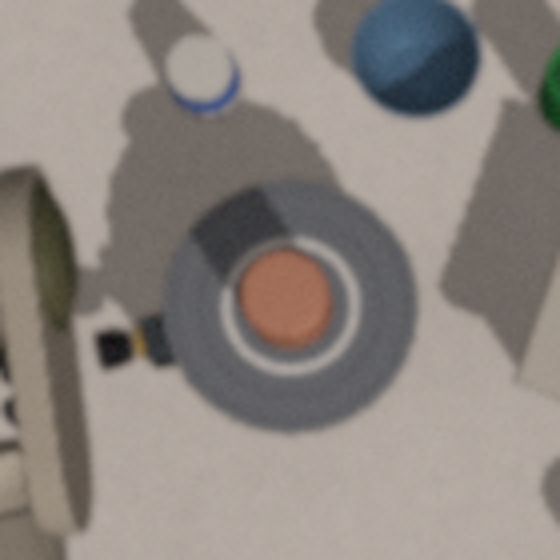

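The beaker stands centred in the ring (side crop 287,350; top crop 286,298). The knob is at top px (178.7,197), which matches my projection (178.6,196.8). Descending over the knob.

>>> {"op": "jog_arm", "data": {"plan": [[[0,0.01,0.5,0,0.04,0.03],[0,0.01,0.9,0,0.04,0.03],[0,0.01,0.9,0,0.02,0],[0,0,0.9,0,0,0],[0,0,0.9,0,0,0],[0,0,0.7,0,0,0],[0,0,0.3,0,0,0],[0,0,0,0,0,0],[0,0,0,0,0,0]]]}}

```text
time_s: 19.2
position: [0.547, 0.1766, 0.1201]
tool_rot: [[-0.207, 0.978, 0.0], [0.978, 0.207, 0.005], [0.005, 0.001, -1.0]]
ft_force: [-0.2, -0.3, 0.4]
grip_width: 0.0857
```

```bash
python3 o.py; python3 - <<'E'
from par import *
plan(K+[0,0,-.023],Rk)
for n in ('side','top'):
    im,d=vision.get_image(n); 
    print(proj(n,K), proj(n,env.observe()['position']))
    save(n+'9.png',im,(200,110,300,210) if n=='side' else (140,140,240,240),5.5)
E
```

```text
19.2 [ 5.977  29.9938 80.1917  0.2907 69.7681 -6.0607] [0.547  0.1766 0.1201] 0.08568460326440198 [-0.1527 -0.2852  0.3755]
[[-0.2068  0.9784  0.0003]
 [ 0.9784  0.2068  0.0048]
 [ 0.0047  0.0013 -1.    ]]
rows 2 dist 0.07805598191570473 rot 0.4562266701378981
[0.00, -0.01, 0.98, 0.00, -0.02, -0.02],
[0.00, -0.01, 0.98, 0.00, -0.02, -0.02],
[248.63  162.028] [249.157 147.923]
[178.579 196.806] [175.738 195.037]
```

View pics/side9.png

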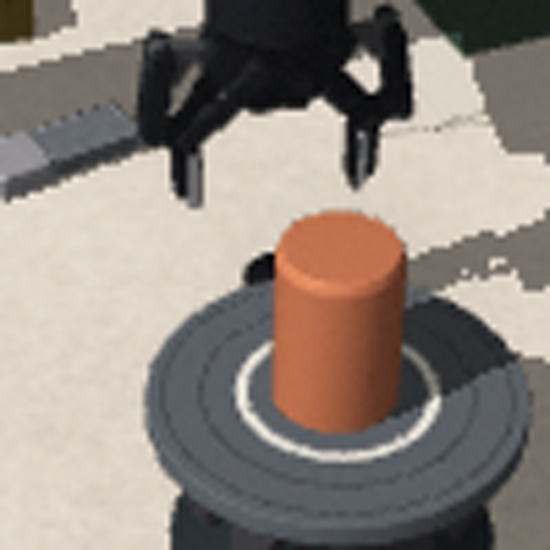

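View pics/top9.png

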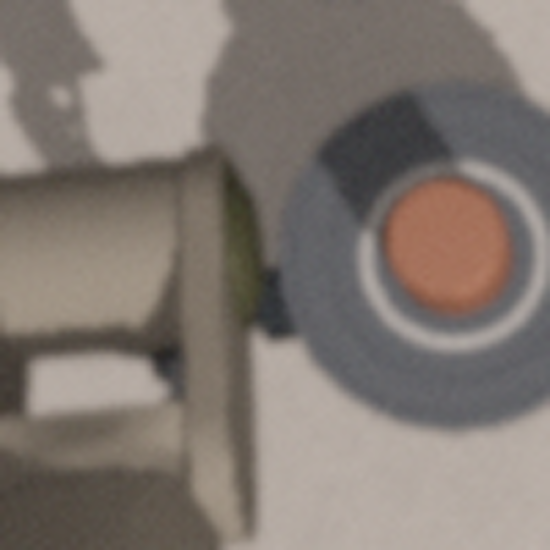

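>>> {"op": "jog_arm", "data": {"plan": [[[0,0,0.4,0,-0.02,-0.02],[0,0,0.6,0,-0.02,-0.02],[0,0,0.5,0,0,0],[0,0,0.3,0,0,0],[0,0,0.13,0,0,0],[0,0,0,0,0,0],[0,0,0,0,0,0]]]}}

```text
time_s: 20.0
position: [0.5469, 0.1768, 0.0426]
tool_rot: [[-0.213, 0.977, 0.002], [0.977, 0.213, -0.001], [-0.002, 0.001, -1.0]]
ft_force: [-0.2, 0.2, -0.2]
grip_width: 0.0856
```

```bash
python3 o.py; python3 - <<'E'
from par import *
plan(K+[0,0,-.023],Rk)
E
```

```text
20.0 [ 6.1622 35.575  84.9421 -0.1027 59.3979 -6.1065] [0.5469 0.1768 0.0426] 0.08560120116327073 [-0.1891  0.2124 -0.2455]
[[-0.2134  0.977   0.0016]
 [ 0.977   0.2134 -0.0014]
 [-0.0017  0.0013 -1.    ]]
rows 1 dist 0.0008010458477512412 rot 0.12443070013327277
[0.01, -0.01, 0.01, 0.01, 0.01, 0.00],
```

>>> {"op": "jog_arm", "data": {"plan": [[[0,0,0,0,0,0],[0,0,0,0,0,0],[0,0,0,0,0,0],[0,0,0,0,0,0],[0,0,0,0,0,0],[0,0,0,0,0,0],[0,0,0,0,0,0],[0,0,0,0,0,0],[0,0,0,0,0,0]]], "grip": -1, "squeeze": 60}}

```text
time_s: 20.9
position: [0.5493, 0.1774, 0.0428]
tool_rot: [[-0.213, 0.977, 0.007], [0.977, 0.213, 0.0], [-0.002, 0.007, -1.0]]
ft_force: [9.6, 4.0, 0.4]
grip_width: 0.0326
```

```bash
python3 o.py; python3 - <<'E'
from par import *
for n in ('side','top'):
    im,d=vision.get_image(n); 
    save(n+'10.png',im,(200,110,300,210) if n=='side' else (140,140,240,240),5.5)
E
```

```text
20.9 [ 6.1712 35.6217 84.7883 -0.0493 59.1641 -6.1026] [0.5493 0.1774 0.0428] 0.03256828030528036 [9.6145 4.0108 0.4346]
[[-0.213   0.977   0.0075]
 [ 0.977   0.213   0.0001]
 [-0.0015  0.0073 -1.    ]]
```

View pics/side10.png

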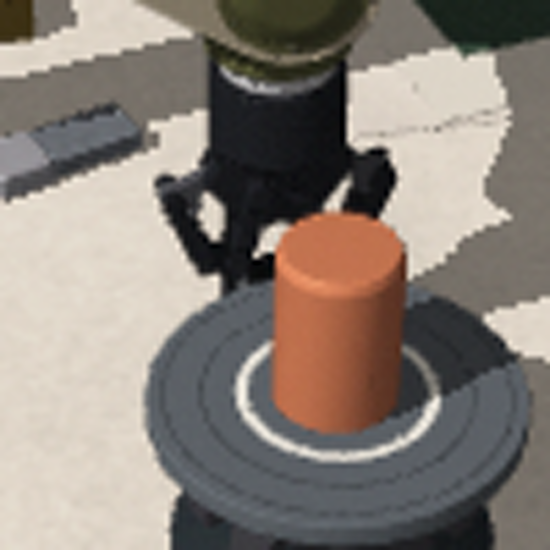

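The jaws closed at 32.6 mm on the knob. The tool was drawn about 2.4 mm sideways at roughly 10 N, so the knob lies slightly to +y of the tool. I'll relieve that first, then pull in small steps.

>>> {"op": "jog_arm", "data": {"plan": [[[0,0.03,0,0,0,0],[0,0.03,0,0,0,0],[0,0,0,0,0,0],[0,0,0,0,0,0]]], "squeeze": 80}}

```text
time_s: 21.4
position: [0.5492, 0.1774, 0.0428]
tool_rot: [[-0.213, 0.977, 0.002], [0.977, 0.213, -0.001], [-0.002, 0.002, -1.0]]
ft_force: [-2.2, -0.2, 9.6]
grip_width: 0.0322
```

```bash
python3 o.py; cat > fu.py <<'E'
from par import *
s=env.observe(); print('along u %.4f across %.4f F_u %.2f F_y %.2f'%(s['position']@u,s['position']@y_,s['ft_force']@u,s['ft_force']@y_),s['position'],s['time_s'],s['grip_width'])
E
python3 fu.py
```

```text
21.4 [ 6.1922 35.7329 84.5406 -0.1009 59.6246 -6.0762] [0.5492 0.1774 0.0428] 0.03216530631851437 [-2.1869 -0.1566  9.6261]
[[-0.2134  0.977   0.0019]
 [ 0.977   0.2134 -0.0013]
 [-0.0017  0.0016 -1.    ]]
along u 0.0563 across 0.5744 F_u 0.31 F_y -2.17 [0.549 0.177 0.043] 21.4 0.03216530631851437
```

>>> {"op": "jog_arm", "data": {"plan": [[[0.1,0,-0.02,0,0,0],[0.1,0,0,0,0,0],[0.1,0,0,0,0,0],[0,0,0,0,0,0],[0,0,0,0,0,0]]]}}

```text
time_s: 21.9
position: [0.5471, 0.188, 0.0429]
tool_rot: [[-0.213, 0.977, 0.002], [0.977, 0.213, -0.003], [-0.004, 0.001, -1.0]]
ft_force: [2.6, -6.0, 2.1]
grip_width: 0.032
```

```bash
python3 fu.py
```

```text
along u 0.0671 across 0.5746 F_u -6.44 F_y 1.26 [0.547 0.188 0.043] 21.9 0.032027026417667616
```

>>> {"op": "jog_arm", "data": {"plan": [[[0.08,0,0,0,0,0],[0.08,0,0,0,0,0],[0.08,0,0,0,0,0],[0,0,0,0,0,0],[0,0,0,0,0,0]]]}}

```text
time_s: 22.4
position: [0.5452, 0.1971, 0.0429]
tool_rot: [[-0.213, 0.977, 0.002], [0.977, 0.213, -0.004], [-0.004, 0.001, -1.0]]
ft_force: [3.3, -7.4, 2.3]
grip_width: 0.0322
```

```bash
python3 fu.py; python3 - <<'E'
from par import *
for n in ('side','top'):
    im,d=vision.get_image(n); np.savez(n+'11.npz',im=im,d=d)
    save(n+'11.png',im,(200,110,300,210) if n=='side' else (150,150,230,230),5.5 if n=='side' else 7)
E
```

```text
along u 0.0764 across 0.5747 F_u -7.95 F_y 1.68 [0.545 0.197 0.043] 22.4 0.0321755613559122
```

View pics/top11.png

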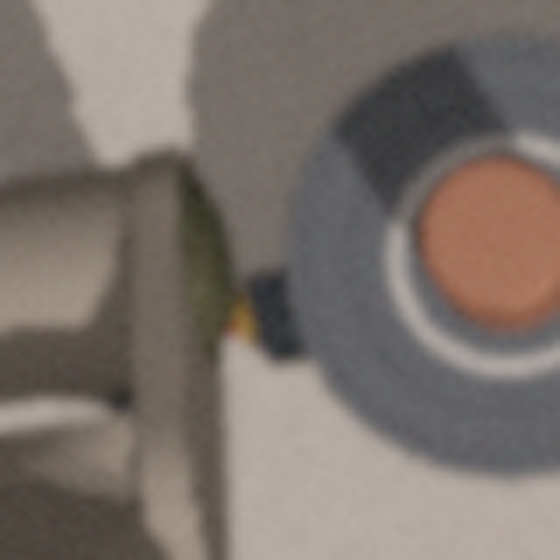

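View pics/side11.png

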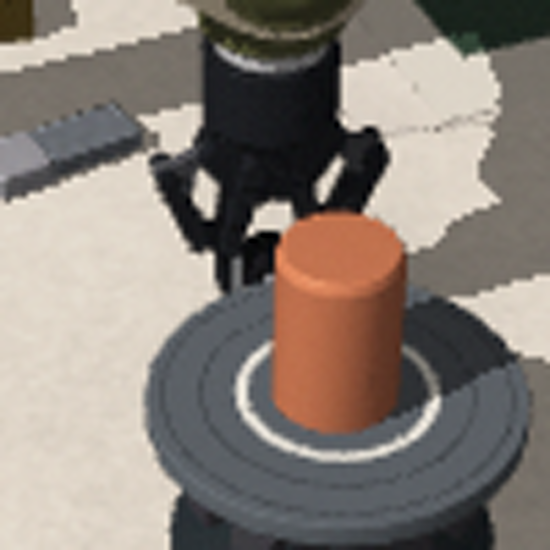

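```bash
python3 - <<'E'
from par import *
for n in ('side','top'):
    z=np.load(n+'11.npz'); im,d=z['im'],z['d']; X=cloud(n,d); 
    a=(X[...,:2]-c)@u[:2]; b=(X[...,:2]-c)@y_[:2]
    m=(a>.1)&(a<.2)&(abs(b)<.035)&(X[...,2]>.055)&(X[...,2]<.088)
    vv,uu=np.where(m)
    for v,w in zip(vv,uu): print(n,w,v,'r %.3f b %.3f z %.3f'%(a[v,w],b[v,w],X[v,w,2]),im[v,w])
im=np.load('top11.npz')['im']; save('t11z.png',im,(176,186,196,204),25)
im=np.load('side11.npz')['im']; save('s11z.png',im,(230,140,262,168),20)
E
```

```text
side 246 152 r 0.178 b -0.001 z 0.080 [113 107 101]
side 247 152 r 0.176 b 0.001 z 0.082 [19 20 19]
side 248 152 r 0.173 b 0.004 z 0.083 [10 12 12]
side 249 152 r 0.172 b 0.007 z 0.084 [11 13 14]
side 250 152 r 0.171 b 0.010 z 0.084 [51 50 48]
side 245 153 r 0.175 b -0.005 z 0.079 [15 15 16]
side 246 153 r 0.174 b -0.002 z 0.080 [8 9 9]
side 247 153 r 0.167 b -0.001 z 0.085 [16 19 17]
side 248 153 r 0.172 b 0.004 z 0.080 [10 10  9]
side 250 153 r 0.170 b 0.010 z 0.081 [23 16 16]
side 244 154 r 0.168 b -0.010 z 0.081 [14 15 17]
side 245 154 r 0.168 b -0.007 z 0.081 [12 13 15]
side 246 154 r 0.166 b -0.004 z 0.082 [8 6 8]
side 247 154 r 0.164 b -0.001 z 0.083 [ 9 11 10]
side 248 154 r 0.162 b 0.001 z 0.085 [14 14 15]
side 249 154 r 0.163 b 0.005 z 0.083 [10 10 12]
side 238 155 r 0.162 b -0.031 z 0.086 [90 85 80]
side 239 155 r 0.162 b -0.027 z 0.085 [24 24 25]
side 244 155 r 0.171 b -0.009 z 0.075 [11 11 13]
side 245 155 r 0.164 b -0.008 z 0.080 [ 9 11 10]
side 246 155 r 0.164 b -0.004 z 0.079 [11 12 14]
side 247 155 r 0.165 b -0.001 z 0.078 [13 13 12]
side 248 155 r 0.160 b 0.001 z 0.
[... 6375 characters left out ...]
-0.011 z 0.087 [108  93  72]
top 187 198 r 0.118 b -0.012 z 0.085 [75 69 65]
top 188 198 r 0.115 b -0.013 z 0.087 [53 53 56]
top 189 198 r 0.112 b -0.013 z 0.083 [54 56 60]
top 190 198 r 0.109 b -0.014 z 0.083 [49 54 58]
top 191 198 r 0.106 b -0.014 z 0.085 [56 58 59]
top 192 198 r 0.103 b -0.015 z 0.084 [64 68 70]
top 187 199 r 0.119 b -0.015 z 0.086 [96 89 87]
top 188 199 r 0.116 b -0.015 z 0.082 [68 67 67]
top 189 199 r 0.113 b -0.016 z 0.081 [53 55 58]
top 190 199 r 0.110 b -0.017 z 0.082 [48 50 54]
top 191 199 r 0.107 b -0.017 z 0.077 [48 49 52]
top 192 199 r 0.105 b -0.017 z 0.070 [59 62 62]
top 188 200 r 0.119 b -0.016 z 0.059 [92 87 86]
top 189 200 r 0.116 b -0.017 z 0.061 [64 65 65]
```

View pics/t11z.png

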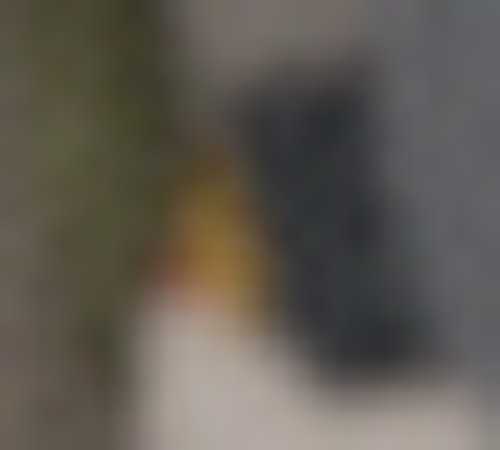

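View pics/s11z.png

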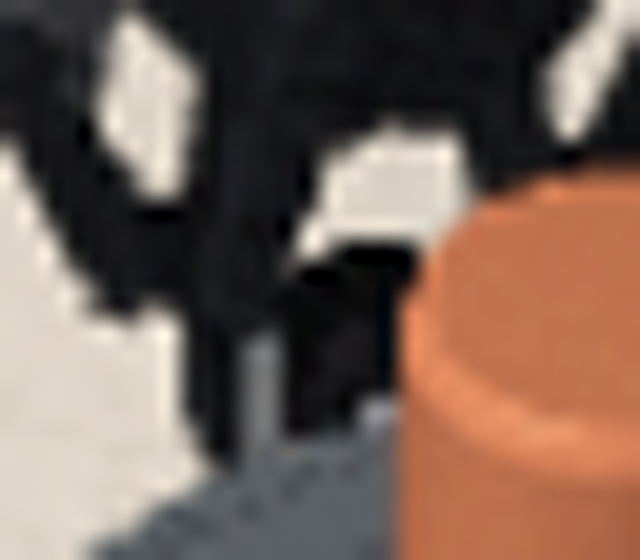

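The knob's inner face measures r ≈ 0.151 m (home is 0.132) and its far top edge ≈ 0.178 m, so the knob followed the fingers about 20 mm. Red shows outside the brass at top crop (170,265). I'll add 1 mm so the whole band is out.

>>> {"op": "jog_arm", "data": {"plan": [[[0.03,0,0,0,0,0],[0,0,0,0,0,0],[0,0,0,0,0,0],[0,0,0,0,0,0],[0,0,0,0,0,0]]]}}

```text
time_s: 23.0
position: [0.545, 0.1981, 0.0429]
tool_rot: [[-0.213, 0.977, 0.002], [0.977, 0.213, -0.004], [-0.004, 0.002, -1.0]]
ft_force: [3.9, -8.4, 1.9]
grip_width: 0.0318
```

```bash
python3 fu.py; python3 - <<'E'
from par import *
for n in ('side','top'):
    im,d=vision.get_image(n); X=cloud(n,d)
    a=(X[...,:2]-c)@u[:2]; b=(X[...,:2]-c)@y_[:2]
    if n=='side':
        m=(a>.14)&(a<.2)&(abs(b)<.008)&(X[...,2]>.066)&(X[...,2]<.076)&(im.max(-1)<35); print('inner face r',np.median(a[m]),m.sum())
    Y=X.reshape(-1,3); g=im.reshape(-1,3).astype(int)
    m=(g[:,0]>g[:,2]*1.5)&(g[:,0]>80)&(np.hypot(Y[:,0]-.58,Y[:,1]-.03)<.07)&(Y[:,2]>.118); Y=Y[m]
    print(n,Y.max(0)); Y=Y[Y[:,2]<.195]; s=least_squares(lambda p: np.hypot(*(Y[:,:2]-p).T)-.033,[.577,.034],loss='soft_l1',f_scale=.002); print('wall',s.x)
    save(n+'12.png',im,s=1.5)
E
python3 fu.py
```

```text
along u 0.0775 across 0.5747 F_u -9.08 F_y 2.00 [0.545 0.198 0.043] 23.0 0.031808746137616695
inner face r 0.15731063399357204 9
side [0.61  0.067 0.211]
wall [0.577 0.034]
top [0.603 0.065 0.213]
wall [0.576 0.035]
along u 0.0775 across 0.5747 F_u -8.70 F_y 1.87 [0.545 0.198 0.043] 23.1 0.03243088169437734
```

View pics/side12.png

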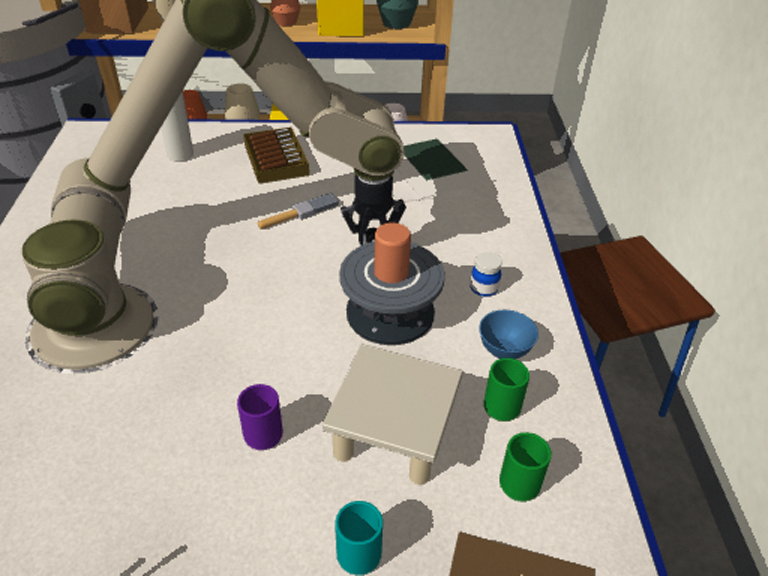

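>>> {"op": "jog_arm", "data": {"plan": [[[0,0,0,0,0,0],[0,0,0,0,0,0],[0,0,0,0,0,0],[0,0,0,0,0,0],[0,0,0,0,0,0],[0,0,0,0,0,0],[0,0,0,0,0,0],[0,0,0,0,0,0]]]}}

```text
time_s: 23.9
position: [0.545, 0.1982, 0.0429]
tool_rot: [[-0.213, 0.977, 0.002], [0.977, 0.213, -0.004], [-0.004, 0.002, -1.0]]
ft_force: [3.8, -8.8, 1.2]
grip_width: 0.0325
```

```bash
python3 fu.py; python3 - <<'E'
from par import *
def est(im,d,t):
    X=cloud('side',d); a=(X[...,:2]-c)@u[:2]; b=(X[...,:2]-c)@y_[:2]
    for z0,z1,nm in ((.060,.075,'face'),(.077,.09,'top')):
        m=(a>.12)&(a<.2)&(b>-.008)&(b<.004)&(X[...,2]>z0)&(X[...,2]<z1)&(im.max(-1)<35); print(t,nm,np.sort(a[m]).round(3))
z=np.load('side11.npz'); est(z['im'],z['d'],'prev'); z=np.load('side0.npz'); est(z['im'],z['d'],'home')
im,d=vision.get_image('side'); est(im,d,'now')
E
```

```text
along u 0.0775 across 0.5747 F_u -9.41 F_y 1.83 [0.545 0.198 0.043] 23.9 0.03246912782036703
prev face [0.149 0.149 0.15  0.153 0.155]
prev top [0.149 0.151 0.152 0.154 0.156 0.156 0.157 0.157 0.16  0.161 0.162 0.164
 0.164 0.164 0.165 0.166 0.167 0.168 0.172 0.174 0.175 0.176]
home face []
home top [0.134 0.135 0.138 0.139 0.139 0.139 0.142 0.142 0.144 0.145 0.145 0.15
 0.151 0.151 0.151 0.152]
now face [0.147 0.151 0.152 0.152 0.153 0.153 0.155 0.156]
now top [0.153 0.153 0.153 0.154 0.154 0.155 0.158 0.159 0.159 0.16  0.162 0.162
 0.163 0.165 0.165 0.167 0.168 0.171 0.171 0.172 0.178 0.178 0.18 ]
```

The position is steady at 21.2 mm of pull. The spring force is about 9 N, and the knob's inner face is at r ≈ 0.153 m. Handing in.

```bash
python3 -c "
from h import *
close_job(); print(env.observe()['time_s'])"; python3 fu.py
```

```text
the job is handed in; nothing more can be done
the job is handed in; nothing more can be done
the job is handed in; nothing more can be done
```

I set the terracotta beaker mouth-down inside the white ring, let go of it, then pulled the plunger out to about 21 mm. I handed in at about 24 s, still holding the knob there.

**Beaker:** I gripped it from the side, rolled it over, set it down with about 8 N of contact and released it. It has stood untouched since; the two cameras fit it at (0.577, 0.034) and (0.576, 0.035), which is within 2 mm of the ring's centre.

**Plunger:** At the last check the fingers had moved 21.2 mm from home, with about 9 N of spring force and no drift over 0.8 s. The knob's inner face measured 0.147 to 0.156 m from the axis, mostly about 0.153 m, and 0.153 m is what 21 mm of pull should give.

**Checks that were off or unclear:**
- **Knob position:** it was about 2.4 mm to one side of my estimate, giving roughly 10 N sideways when the jaws closed. I re-centred before pulling.
- **Spring force:** at 11 and 20 mm it read about 1 N below the stated values, so I checked the knob in the pictures and found no sign of slipping.
- **Knob-face reading:** one rough depth estimate gave 0.157 m because it mixed in points from the top of the knob. A cleaner reading replaced it.
- **Red band:** I only saw its edge, because the wrist hid most of it from the top camera. That the whole band is out rests on the measured travel.

I kept clear of the jar, the blue bowl and the brush, and the last side picture shows them where they were.

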